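# Clamp a glued oval box in the press until its torque knob clicks

### The job

Set the small cherry oval box lengthwise in the glue-up press with its end up against the two rubber-sleeved pegs, let go, and lay the cork block flat on the middle of its lid, lengthwise too. Then swing the blue arm shut over it and turn the leaning black knob clockwise until it has slipped by at least one click (30 degrees) under pressure, stopping at four clicks at most, and leave the box clamped like that. Leave the glue bottle, round box, tape roll, plane and tin where they stand.

Things in the scene. Friction and masses are not known exactly. Their poses are not given: they have to be found in the camera images.
- press: glue-up press, fixed: plywood bed 240 x 150 x 10 mm. Origin on its underside, below the black cross where the box's middle goes; z up; x from open front to back; bed from x = -85 to +155 mm. Two black rubber-sleeved pegs (18 mm dia., tops at z = 58 mm) at x = +46, y = +21 and -21 mm stop the box's oval end when its middle is at x = 0 to 2, y = 0. Steel pivot post, 26 mm dia., at x = +115, y = 0
- swing_arm (a joint): angle (rad) of the blue swing arm (28 mm wide, 14 mm thick, underside at z = 120 mm) about the vertical pivot post. 0 = shut on its stop: it points along the press's -x, over the box. Grows as it swings anticlockwise seen from above, out over the press's -y side; parked at 1.3 to 1.7. Shuts against 0.3 N m (5 N at the handle), is stiff to reopen (1.9 N m), stays put.
- swing_handle (a point): middle of the upright round black handle on the swing arm: 18 mm dia., its grip 52 mm tall (26 mm above and below this point), 62 mm from the pivot axis. Pinch it from above, fingers on either side across the arm, and carry it round the arc.
- knob_grip (a point): centre of the round black knob (43 mm dia., 32 mm long) on the arm's free end. z axis: the screw axis, out of the knob's top; it leans 30 degrees away from the pivot post (arm shut: z = (-0.5, 0, 0.87) in the press frame). x axis: to the knob's white line. Clockwise seen from the top tightens; it moves in 3 mm per rad of screw turn. The collar under it (red mark) turns with the screw.
- spindle (a joint): how far the screw is turned in (rad, clockwise positive); about 0.12 N m turns it; starts at 1.7 to 2.7. With box and cork in place and the arm shut the pad meets the cork at about 3, and the screw stops at about 3.1. It holds its place when let go. The red mark on the collar under the knob turns with it; the knob's white line leaves that mark when the knob slips.
- knob (a joint): how far the knob has slipped on the screw (rad, clockwise positive, 0 at the start); it grows only while the torque limiter slips, which it does above 0.22 N m. One click is 30 degrees = 0.52 rad.
- press_pad: rubber swivel pad, 30 mm dia., under the screw; origin on the screw axis inside the arm's end. With the arm shut, its flat level underside comes down on the cork block (force about 30 N when the knob slips).
- box_center (a point): centre (half-way up) of the small cherry-wood oval box with its lid, 60 mm along the point's x by 86 mm along its y, 42 mm tall, z up, 80 g, standing loose on the table. Grasp it across the 60 mm; it goes in the press with its y along the press's x, either way round.
- oval_box: the same oval box; origin on its underside, 2 mm from the centre.
- cork_center (a point): centre of the cork block, 42 mm (x) by 68 mm (y) by 30 mm tall (z), 50 g, loose on the table. It goes flat on the box's lid, middle on middle, with its y along the press's x, either way round.
- cork_block: the same cork block; origin at the centre of its underside.
- glue: wood-glue bottle, 55 mm dia., 160 mm tall, loose bystander; origin at the foot.
- round_box: small open round box, 65 mm dia., 36 mm tall, loose bystander; origin at the foot.
- plane: small smoothing plane, 51 x 185 x 69 mm, loose bystander; origin at the foot.
- tin: blue tin of tacks, 55 mm dia., 21 mm tall, loose bystander; origin at the foot.
- tape_flat: flat roll of tape, 98 mm dia., 25 mm tall, loose bystander; origin at the foot.

How it is judged:
By the outcome, as a careful person would: the job done as asked, in the order asked, and still so for the second after the job is handed in, with the robot touching nothing.
It also fails if it takes over 72 s, if anything falls off the work surface, if the arm or the gripper's body presses on something with over 40 N, if the wrist force passes 120 N, or if a joint passes its speed limit or range.

### The arm

A 7-joint arm with a two-finger parallel gripper is mounted at the origin on a cart in front of the work surface, level with it; the furniture and walls round the work are solid. World frame = base frame: x ahead of the robot, y to its left, z up, the work surface at z = 0. Lengths are in m, angles in rad, forces in N, time in s.
With the tool pointing down it reaches from about 0.425 to 0.875 m from the base axis. Payload 8.4 kg.
Tool frame: the origin (TCP) lies between the finger pads; the fingertips stand 14 mm ahead of it and the grasp point (between the pads) lies 5 mm behind it (r.tcp_to_tips is the distance from the TCP to the fingertips, in m); z points along the fingers, x is the direction in which the jaws open and shut, and the axes are right-handed (so a half turn about z gives the same grasp; the last joint's range is limited). The gripper opens to 87 mm and grips with 3 to 60 N. Pads are 19 mm wide; open, the fingers measure 117 mm over their backs; the gripper's body (75 mm by 190 mm) begins 51 mm behind the grasp point.
Start: joints at [1.205, 0.333, 0.04, 1.465, -0.013, 1.343, -0.059], TCP at [0.171, -0.627, 0.237] pointing down, gripper open.
Joint ranges: [-2.58, 2.58], [-0.38, 2.09], [-1.3, 1.39], [0.25, 2.4], [-1.5, 4.64], [0.08, 2.09], [-2.65, 2.65]. Speed limits (rad/s): [2.22, 2.22, 2.79, 2.79, 3.14, 3.14, 3.14].

### API

Orientations are given as a unit quaternion [w, x, y, z].
In Python, from station import r gives the robot as it stands.
- The arm moves only by the tool drive_tool, never from a script. Its argument "targets" is a list of rows, each an object of numbers: "grip": the opening in per cent of the stroke, from 0 (shut) to 100 (fully open); "x", "y", "z": the shift along the tool's x, y, z scaled (see below); "rx", "ry", "rz": the turn, a rotation vector about the tool's x, y, z scaled (see below). A call has 1 to 5 rows; each row is the pose to reach, as a shift and turn from the pose commanded when the call began, along the tool's axes at that moment; what a row does not reach only later rows make up. The controller multiplies each number of a shift by 15 cm and each number of a turn by 90 degrees. A row lasts 1/8 s, in which the tool goes at most 62.5 mm and 10.7 degrees, less where a joint would pass 70% of its speed; a pose out of reach is approached as far as the arm can. A call with a number of a shift or a turn outside -1 to 1 is refused whole. A call with a gripper value outside its range is refused whole. The fingers move at their own pace and stop on an object; the grip force is fixed at half the most. Time passes only in rows, so rows that repeat a pose let the fingers close. It gives the time, the measured TCP pose, the force and the opening at its end, in the units of the state.
- r.read_state(): the state, without advancing time (a new reading comes with each control period).
- r.camera(name): name is "scene" or "top" or "wrist"; returns (picture, depth): 480x640x3 uint8, red, green, blue; 480x640 float32, m along the optical axis (not along the pixel's ray), 0 where there is no reading.
- r.calibration(name): a dict with "vertical_fov" (degrees; the focal length in pixels is half the picture's height over the tangent of half this angle, whatever the lens; pixels are square), "cx", "cy" (the principal point, pixels), "extrinsics" (4x4, takes a point from camera to world coordinates). Camera axes: x right, y up, looking along -z (the intrinsics and any distortion apply to the point x, -y, -z); pixel columns grow to the right and rows downward; lengths in m; the calibration is good to about 2 mm. A picture is of the moment at which its call begins: read the wrist's pose just before it. calibration takes no time and is no camera call; for the wrist camera it gives the pose at the moment of the call.
- r.hand_in(): hands the job in, once; it reports no verdict.
Trained networks look in the newest picture that a camera, given by its name, has taken for a name from the list of things; names that differ only in an ending like _2 or _b are one class to them, and where a whole thing is asked for, a point or a joint stands for the part that bears it (a point fixed in the world has none). Each returns a list of dicts, best first, with "conf" (0 to 1); they miss things now and then, are a little off and sometimes report something else, mostly with a low value. They report only what shows in the picture. A call takes as long as a camera call.
- r.recognise(camera, thing): "bbox" ([left, top, right, bottom] in pixels, round what is visible of it).
- r.silhouettes(camera, thing): "region" (480x640 bool, what is visible of it) and "bbox" ([left, top, right, bottom] in pixels, round what is visible of it).
- r.tip_of(camera, thing): "location" ([column, row] in pixels: a listed point, or the origin of a listed thing).
The state is a dict: "time_s": time; "q": joint angles; "qd": joint speeds; "tau": joint torques, N m; "tool_pos": TCP position; "eef_rot": TCP orientation; "ft_force": force on the tool from outside, world axes, zero at the start; "ft_torque": the same for the moment, N m; "grip_width": opening from 0.0 (shut) to 1.0 (fully open).
Only numpy, scipy, OpenCV 4.12 (cv2) and the standard library are available. Lean on these libraries where they do the work, as an engineer would, in place of code of your own. Each camera call takes 0.05 s, during which the arm holds its last target.

## Working session

There is one attempt and no reset: what is moved stays moved. The work goes in short steps, Python scripts to look and compute and a tool call to move; the robot and the scene stay as the last step left them, time stands still between calls to the robot, and variables do not carry over. Pictures are saved under pics/ and viewed, and the job is handed in when it is done.

Besides the shell and the picture viewer there is one more tool, called as name(argument=value, ...) on one line, values as JSON. drive_tool: Moves the arm, as the interface text tells. Its arguments: {"type":"object","properties":{"targets":{"type":"array","items":{"type":"object","properties":{"grip":{"type":"number"},"x":{"type":"number","minimum":-1,"maximum":1},"y":{"type":"number","minimum":-1,"maximum":1},"z":{"type":"number","minimum":-1,"maximum":1},"rx":{"type":"number","minimum":-1,"maximum":1},"ry":{"type":"number","minimum":-1,"maximum":1},"rz":{"type":"number","minimum":-1,"maximum":1}}}}},"required":["targets"]}

```bash
ls; mkdir -p pics; cat > h.py <<'E'
import numpy as np, cv2
from station import r
from scipy.spatial.transform import Rotation as R
def save(name,fn):
    p,d=r.camera(name); cv2.imwrite('pics/'+fn,p[:,:,::-1]); return p,d
def K(name):
    c=r.calibration(name); f=240/np.tan(np.radians(c['vertical_fov'])/2)
    return f,c['cx'],c['cy'],np.array(c['extrinsics'])
def unproj(name,u,v,d,cal=None):
    f,cx,cy,E=cal or K(name)
    p=np.array([(u-cx)/f*d,-(v-cy)/f*d,-d*np.ones_like(u*1.0),np.ones_like(u*1.0)])
    return (E@p)[:3]
def ray_z(name,u,v,z,cal=None):
    f,cx,cy,E=cal or K(name)
    d=E[:3,:3]@np.array([(u-cx)/f,-(v-cy)/f,-1]); o=E[:3,3]
    return o+d*(z-o[2])/d[2]
def proj(name,P,cal=None):
    f,cx,cy,E=cal or K(name)
    q=np.linalg.inv(E)@np.append(P,1)
    return np.array([cx+f*q[0]/-q[2],cy+f*q[1]/q[2]])
def st():
    s=r.read_state(); return s
E
python3 - <<'E'
from h import *
s=st(); print({k:np.round(v,3) for k,v in s.items()})
for n in ['scene','top','wrist']:
    p,d=save(n,n+'0.png'); np.save('pics/'+n+'0.npy',d)
    c=r.calibration(n); print(n,{k:np.round(v,4) if not isinstance(v,str) else v for k,v in c.items()})
print(r.tcp_to_tips)
E
```

```text
pics
{'time_s': np.float64(0.0), 'q': array([ 1.205,  0.334,  0.04 ,  1.466, -0.013,  1.343, -0.059]), 'qd': array([ 0.002,  0.001,  0.001, -0.002, -0.002,  0.   ,  0.   ]), 'tau': array([ 1.0000e-03, -6.5636e+01,  1.3350e+00, -4.0381e+01, -6.0000e-02,
        4.5000e-02,  0.0000e+00]), 'tool_pos': array([ 0.171, -0.627,  0.236]), 'eef_rot': array([-0.   ,  0.795, -0.607, -0.001]), 'ft_force': array([-0.383,  0.169, -1.356]), 'ft_torque': array([-0.047, -0.005,  0.011]), 'grip_width': np.float64(0.999)}
scene {'vertical_fov': np.float64(54.0438), 'cx': np.float64(315.4982), 'cy': np.float64(240.2511), 'extrinsics': array([[-0.617 ,  0.5171, -0.5932, -0.2584],
       [-0.7869, -0.4073,  0.4635,  0.5348],
       [-0.0019,  0.7528,  0.6582,  1.0136],
       [ 0.    ,  0.    ,  0.    ,  1.    ]])}
top {'vertical_fov': np.float64(48.5565), 'cx': np.float64(324.7256), 'cy': np.float64(239.1659), 'extrinsics': array([[-0.0036,  0.9831, -0.1829,  0.2687],
       [-0.9999, -0.0058, -0.0112, -0.0802],
       [-0.0121,  0.1829,  0.9831,  1.4504],
       [ 0.    ,  0.    ,  0.    ,  1.    ]])}
wrist {'vertical_fov': np.float64(62.1639), 'cx': np.float64(317.373), 'cy': np.float64(235.6399), 'extrinsics': array([[ 0.2636,  0.9286,  0.261 ,  0.2439],
       [-0.9646,  0.2543,  0.0696, -0.6078],
       [-0.0017, -0.2701,  0.9628,  0.3848],
       [ 0.    ,  0.    ,  0.    ,  1.    ]])}
0.014
```

View pics/scene0.png

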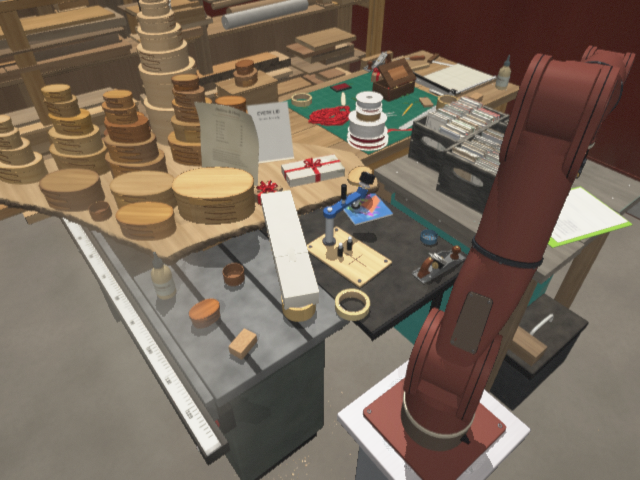

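View pics/top0.png

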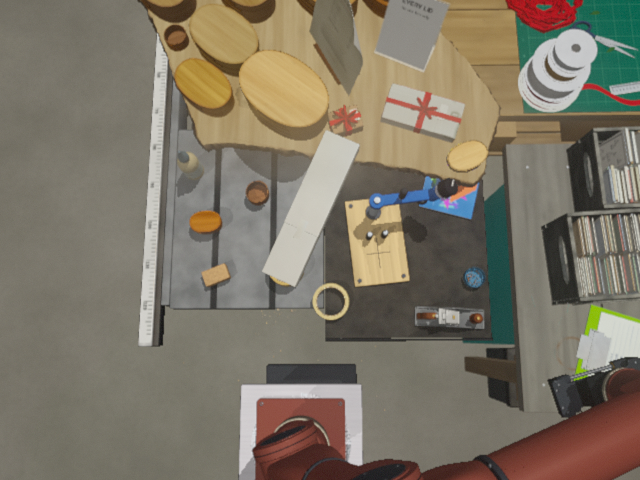

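View pics/wrist0.png

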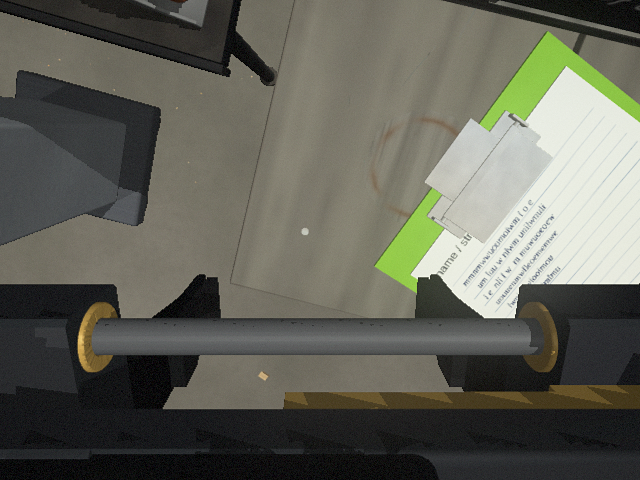

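The scene view shows the press at about (350,255), the oval box at (205,312), the cork at (243,343) and a white raised beam from (280,200) to (300,300) between them. The top view agrees: box (205,222), cork (215,275), press (378,242), with the arm parked to the right at (420,195). Next I'll measure these.

```bash
cat > m1.py <<'E'
from h import *
p,d=save('top','top1.png')
np.save('pics/top1.npy',d)
cal=K('top')
for t in ['press','swing_arm','swing_handle','knob_grip','spindle','knob','press_pad','box_center','oval_box','cork_center','cork_block','glue','round_box','plane','tin','tape_flat']:
    for x in r.tip_of('top',t)[:2]:
        u,v=x['location']; dd=d[int(round(v)),int(round(u))]
        print(t,round(x['conf'],2),np.round([u,v],1),np.round(unproj('top',u,v,dd,cal),3))
# white beam
vv,uu=np.mgrid[0:480,0:640]
P=unproj('top',uu.ravel()*1.,vv.ravel()*1.,d.ravel(),cal).reshape(3,480,640)
np.save('pics/P.npy',P)
for (u,v) in [(340,140),(325,180),(300,230),(285,270),(205,222),(215,275),(378,242),(375,268),(240,240),(400,120),(420,300),(330,150),(300,200)]:
    print((u,v),np.round(P[:,v,u],3))
E
python3 m1.py
```

```text
press 0.64 [378.5 252.2] [ 0.5   -0.211  0.006]Traceback (most recent call last):
  File "m1.py", line 6, in <module>
    for x in r.tip_of('top',t)[:2]:
             ~~~~~~~~^^^^^^^^^
ValueError: it knows: box_center, cork_block, cork_center, glue, knob_grip, oval_box, plane, press, press_pad, round_box, swing_handle, tape_flat, tin
```

```bash
sed -i "s/'swing_arm',//;s/'spindle','knob',//" m1.py; python3 m1.py
```

```text
press 0.95 [381.3 249.4] [ 0.507 -0.218  0.013]
swing_handle 0.82 [404.5 191.7] [ 0.618 -0.26   0.198]
swing_handle 0.6 [376.6 250.9] [ 0.504 -0.206  0.008]
knob_grip 0.71 [446.8 186.3] [ 0.63  -0.363  0.2  ]
knob_grip 0.34 [218.9 276.2] [0.433 0.22  0.034]
press_pad 0.52 [432.2 196.3] [ 0.62  -0.337  0.145]
box_center 0.96 [208.2 221.4] [0.582 0.252 0.042]
oval_box 0.84 [209.7 222.3] [0.579 0.248 0.042]
oval_box 0.56 [216.4 276.1] [0.434 0.227 0.032]
cork_center 0.81 [215.7 277.4] [ 0.269 -0.08   1.45 ]
cork_block 0.38 [209.8 221.3] [0.582 0.248 0.042]
glue 0.76 [195.7 172.2] [0.717 0.289 0.055]
round_box 0.55 [255.5 195.4] [ 0.666  0.131 -0.001]
plane 0.62 [452.1 317.1] [ 0.322 -0.397  0.041]
tin 0.54 [472.5 279.7] [ 0.424 -0.465  0.002]
tape_flat 0.72 [329.4 302.8] [ 0.363 -0.076 -0.002]
(340, 140) [ 0.77  -0.106  0.149]
(325, 180) [ 0.668 -0.067  0.135]
(300, 230) [ 0.541 -0.002  0.117]
(285, 270) [0.44  0.037 0.105]
(205, 222) [0.581 0.261 0.04 ]
(215, 275) [0.437 0.232 0.028]
(378, 242) [ 0.528 -0.21   0.011]
(375, 268) [ 0.456 -0.201  0.007]
(240, 240) [ 0.538  0.172 -0.001]
(400, 120) [ 0.838 -0.266  0.117]
(420, 300) [ 0.369 -0.321  0.   ]
(330, 150) [ 0.743 -0.08   0.15 ]
(300, 200) [ 0.618 -0.002  0.125]
```

```bash
cat > m2.py <<'E'
from h import *
P=np.load('pics/P.npy'); p=cv2.imread('pics/top1.png')
def sel(c,rad,z0,z1):
    m=(np.hypot(P[0]-c[0],P[1]-c[1])<rad)&(P[2]>z0)&(P[2]<z1); return P[:,m]
for n,c,z0,z1 in [('box',(.581,.255),.03,.055),('cork',(.435,.228),.02,.045)]:
    q=sel(c,.08,z0,z1)
    rc=cv2.minAreaRect(q[:2].T.astype(np.float32)); print(n,q.shape,np.round(rc[0],4),np.round(rc[1],4),round(rc[2],2),'z',np.median(q[2]))
    print(np.round(cv2.boxPoints(rc),3).tolist())
    # pca
    w,v=np.linalg.eigh(np.cov(q[:2])); print('pca long deg',np.degrees(np.arctan2(v[1,1],v[0,1])),'c',q[:2].mean(1))
# bed by colour
hsv=cv2.cvtColor(p,cv2.COLOR_BGR2HSV)
m=(abs(P[0]-.51)<.2)&(abs(P[1]+.21)<.13)&(P[2]>0.0)&(P[2]<.02)&(hsv[:,:,1]>60)&(hsv[:,:,0]>12)&(hsv[:,:,0]<32)&(hsv[:,:,2]>130)
m=m.astype(np.uint8); n,l,s,cc=cv2.connectedComponentsWithStats(m); k=1+np.argmax(s[1:,4]); m=l==k
q=P[:,m]; rc=cv2.minAreaRect(q[:2].T.astype(np.float32)); print('bed',q.shape,np.round(rc[0],4),np.round(rc[1],4),rc[2],np.median(q[2])); print(np.round(cv2.boxPoints(rc),3).tolist())
cv2.imwrite('pics/crop_top.png',cv2.resize(p[150:310,290:490],None,fx=4,fy=3.7,interpolation=cv2.INTER_CUBIC))
m=(P[2]>.09)&(P[2]<.17)&(P[0]<.85)&(abs(P[1]+.03)<.15)&(p.min(2)>150)
q=P[:,m]; rc=cv2.minAreaRect(q[:2].T.astype(np.float32)); print('beam',rc,q[2].min(),q[2].max()); print(np.round(cv2.boxPoints(rc),3).tolist())
E
python3 m2.py
```

```text
box (3, 599) [0.5807 0.262 ] [0.0853 0.0628] 86.17 z 0.04160990621205651
[[0.546999990940094, 0.22200000286102295], [0.609000027179718, 0.21699999272823334], [0.6150000095367432, 0.3019999861717224], [0.5519999861717224, 0.3070000112056732]]
pca long deg 91.440140946615 c [0.58044116 0.26183526]
cork (3, 401) [0.4377 0.2319] [0.0434 0.0677] 21.59 z 0.030017462991272614
[[0.4050000011920929, 0.2549999952316284], [0.4300000071525574, 0.19200000166893005], [0.4699999988079071, 0.20800000429153442], [0.4449999928474426, 0.2709999978542328]]
pca long deg 110.89071277047363 c [0.43701341 0.23150636]
bed (3, 3991) [ 0.5347 -0.2065] [0.2431 0.1517] 6.153282165527344 0.009473906539173349
[[0.4059999883174896, -0.14399999380111694], [0.421999990940094, -0.29499998688697815], [0.6639999747276306, -0.26899999380111694], [0.6470000147819519, -0.11800000071525574]]
beam ((0.6325985789299011, -0.0441603809595108), (0.0961979478597641, 0.47317034006118774), 65.17965698242188) 0.09222869608765194 0.15680712435018163
[[0.39800000190734863, 0.010999999940395355], [0.8270000219345093, -0.18700000643730164], [0.8679999709129333, -0.10000000149011612], [0.43799999356269836, 0.0989999994635582]]
```

View pics/crop_top.png

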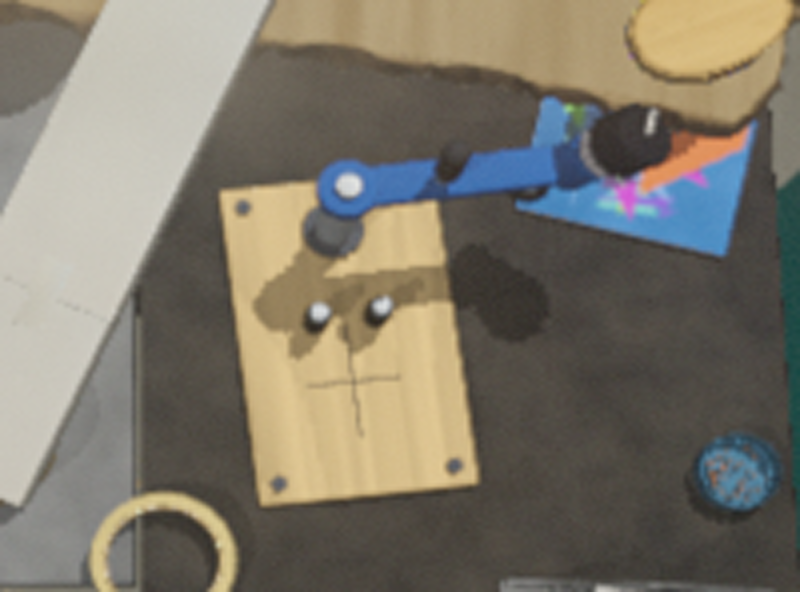

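Measured so far: press yaw about 6.2° with its origin near (0.500,-0.210), box at (0.581,0.262) with its long axis near 89°, and cork at (0.437,0.232) with its long axis at 111°. The beam top is at z ≤ 0.157. I'll raise the arm and move over the press for a close look.

drive_tool(targets=[{"x": -0.2, "y": -0.2, "z": -0.4}, {"x": -0.5, "y": -0.5, "z": -0.76}, {"x": -0.75, "y": -0.85, "z": -0.76}, {"x": -1, "y": -1, "z": -0.76}, {"x": -1, "y": -1, "z": -0.76, "rz": 0.1}])

```text
$.targets[0]: bad value
```

drive_tool(targets=[{"x": -0.4, "y": -0.4}, {"x": -0.8, "y": -0.8}, {"x": -1, "y": -1}, {"x": -1, "y": -1}])

```text
$.targets[0]: bad value
```

```bash
cat >> h.py <<'E'
def Rt(psi,tilt=0,axis_deg=0):
    # tool down with x at psi deg
    c,s=np.cos(np.radians(psi)),np.sin(np.radians(psi))
    return np.array([[c,s,0],[s,-c,0],[0,0,-1.]])
def cur():
    s=st(); q=np.array(s['eef_rot']); return np.array(s['tool_pos']),R.from_quat(q[[1,2,3,0]]).as_matrix(),s
def go(p,Rm,verbose=True):
    p0,R0,s=cur()
    d=R0.T@(np.array(p)-p0)/.15; w=R.from_matrix(R0.T@Rm).as_rotvec()/(np.pi/2)
    psi=np.degrees(np.arctan2(R0[1,0],R0[0,0]))
    print('t',round(s['time_s'],2),'pos',np.round(p0,4),'psi',round(psi,2),'tz',np.round(R0[:,2],3),'F',np.round(s['ft_force'],1),'g',round(float(s['grip_width']),3),'q',np.round(s['q'],2))
    print('d',np.round(d,3),'w',np.round(w,3))
E
python3 -c "
from h import *
go([.44,-.22,.35],Rt(-84))"
```

```text
t 0.95 pos [ 0.1714 -0.627   0.2366] psi -74.72 tz [ 0. -0. -1.] F [ 0.  -0.1 -0.7] g 0.998 q [ 1.2   0.33  0.04  1.47 -0.01  1.34 -0.06]
d [-2.145 -2.443 -0.756] w [-0.    -0.     0.103]
```

drive_tool(targets=[{"grip": 100, "x": -0.2, "y": -0.2, "z": -0.4, "rx": 0, "ry": 0, "rz": 0}, {"grip": 100, "x": -0.5, "y": -0.5, "z": -0.76, "rx": 0, "ry": 0, "rz": 0}, {"grip": 100, "x": -0.75, "y": -0.85, "z": -0.76, "rx": 0, "ry": 0, "rz": 0}, {"grip": 100, "x": -1, "y": -1, "z": -0.76, "rx": 0, "ry": 0, "rz": 0.1}])

```text
time_s: 1.45
tool_pos: [0.2751, -0.4482, 0.3511]
eef_rot: [0.0, 0.744, -0.668, 0.001]
ft_force: [0.6, 1.0, 0.3]
grip_width: 0.999
```

drive_tool(targets=[{"grip": 100, "x": -0.4, "y": -0.4, "z": 0, "rx": 0, "ry": 0, "rz": 0}, {"grip": 100, "x": -0.8, "y": -0.8, "z": 0, "rx": 0, "ry": 0, "rz": 0}, {"grip": 100, "x": -1, "y": -1, "z": 0, "rx": 0, "ry": 0, "rz": 0}])

```text
time_s: 1.82
tool_pos: [0.3917, -0.3015, 0.3503]
eef_rot: [0.0, 0.745, -0.667, 0.001]
ft_force: [0.8, -0.4, -0.7]
grip_width: 0.999
```

```bash
python3 -c "
from h import *
go([.44,-.22,.35],Rt(-84))"
```

```text
t 1.82 pos [ 0.3917 -0.3015  0.3503] psi -83.73 tz [ 0.001 -0.001 -1.   ] F [ 0.8 -0.4 -0.7] g 0.999 q [ 0.82 -0.01 -0.25  1.63 -0.    1.52 -0.89]
d [-0.505 -0.379  0.002] w [-0.    -0.001  0.003]
```

drive_tool(targets=[{"grip": 100, "x": -0.4, "y": -0.3, "z": 0, "rx": 0, "ry": 0, "rz": 0}, {"grip": 100, "x": -0.5, "y": -0.35, "z": 0, "rx": 0, "ry": 0, "rz": 0}, {"grip": 100, "x": -0.5, "y": -0.35, "z": 0, "rx": 0, "ry": 0, "rz": 0}])

```text
time_s: 2.2
tool_pos: [0.4359, -0.2205, 0.3502]
eef_rot: [-0.0, 0.746, -0.666, 0.0]
ft_force: [-0.1, -0.6, -0.3]
grip_width: 1.003
```

```bash
python3 - <<'E'
from h import *
cal=K('wrist'); p,d=save('wrist','w1.png'); np.save('pics/w1.npy',d)
go([.44,-.22,.35],Rt(-84))
import pickle; pickle.dump(cal,open('pics/w1.pkl','wb'))
for t in ['press','swing_handle','knob_grip','press_pad']:
    for x in r.tip_of('wrist',t)[:2]:
        u,v=x['location']; dd=d[int(round(v)),int(round(u))]
        print(t,round(x['conf'],2),np.round([u,v],1),np.round(unproj('wrist',u,v,dd,cal),3))
E
```

```text
t 2.25 pos [ 0.435  -0.2225  0.35  ] psi -83.61 tz [ 0. -0. -1.] F [ 0.2 -0.5  0.4] g 1.0 q [ 0.73 -0.02 -0.34  1.64 -0.01  1.52 -1.07]
d [-0.013 -0.035  0.   ] w [-0.    -0.     0.004]
press 0.84 [317.8 129.5] [ 0.504 -0.213  0.009]
press_pad 0.6 [506.7 211.3] [ 0.433 -0.46   0.01 ]
```

View pics/w1.png

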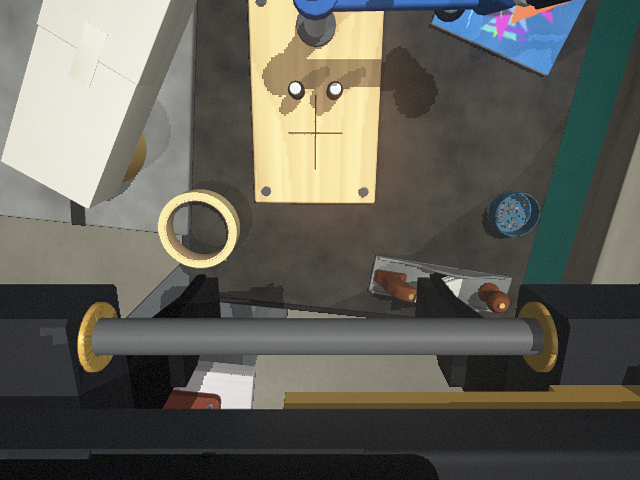

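The wrist view shows the cross at about (315.5,132.5), the peg tops at (296,89) and (335,89), and the front bed corners at (256,202) and (374,203). I'll compute world positions from these.

```bash
cat > m3.py <<'E'
from h import *
import pickle
cal=pickle.load(open('pics/w1.pkl','rb')); p=cv2.imread('pics/w1.png')
print('cross',ray_z('w',315.5,132.5,.01,cal))
a=ray_z('w',296,89.,.058,cal); b=ray_z('w',335,89.,.058,cal); print('pegs',a,b,'dist',np.linalg.norm(a-b),'mid',(a+b)/2,'yaw',np.degrees(np.arctan2(*(a-b)[:2][::-1]))-90)
c1=ray_z('w',256,202.,.01,cal);c2=ray_z('w',374,203.,.01,cal);print(c1,c2,np.linalg.norm(c1-c2),(c1+c2)/2,np.degrees(np.arctan2(*(c1-c2)[:2][::-1]))-90)
hsv=cv2.cvtColor(p,cv2.COLOR_BGR2HSV)
m=((hsv[:,:,0]>12)&(hsv[:,:,0]<32)&(hsv[:,:,1]>60)&(hsv[:,:,2]>100)).astype(np.uint8); m[:, :240]=0; m[:,395:]=0; m[215:]=0
for side,f in [('L',np.argmax),('R',None)]:
    pts=[]
    for v in range(110,190,2):
        us=np.where(m[v])[0]; u=us.min()-.5 if side=='L' else us.max()+.5
        pts.append(ray_z('w',float(u),float(v),.01,cal)[:2])
    pts=np.array(pts,np.float32); l=cv2.fitLine(pts,cv2.DIST_HUBER,0,.01,.01).ravel(); print(side,np.degrees(np.arctan2(l[1],l[0])),l)
cv2.imwrite('pics/w1c.png',cv2.resize(p[60:220,230:400],None,fx=4,fy=3.7,interpolation=cv2.INTER_CUBIC))
E
python3 m3.py
```

```text
cross [ 0.50075365 -0.2111327   0.01      ]
pegs [ 0.54303639 -0.18609261  0.058     ] [ 0.54768144 -0.22650832  0.058     ] dist 0.04068176617736204 mid [ 0.54535891 -0.20630046  0.058     ] yaw 6.556344000861245
[ 0.40894386 -0.14692852  0.01      ] [ 0.42450166 -0.29322912  0.01      ] 0.1471254937058128 [ 0.41672276 -0.22007882  0.01      ] 6.07009699068503
L 6.2038393 [ 0.9941437   0.10806598  0.4726363  -0.13843359]
R 3.597521 [ 0.9980295   0.06274734  0.50201917 -0.30120292]
```

View pics/w1c.png

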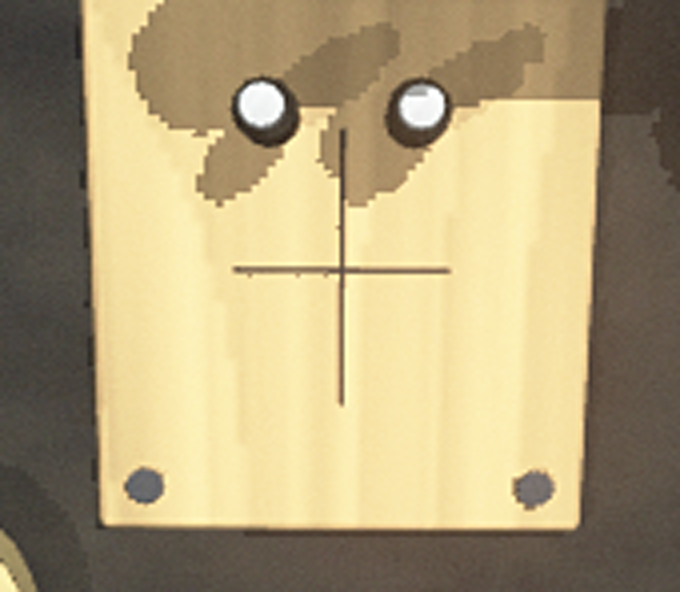

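```bash
python3 -c "
from h import *
go([.50,-.08,.34],Rt(-45))"
```

```text
t 2.45 pos [ 0.4341 -0.2243  0.3498] psi -83.85 tz [-0. -0. -1.] F [-0.1 -0.4 -0.6] g 1.003 q [ 0.73 -0.02 -0.34  1.64 -0.01  1.52 -1.07]
d [-0.909 -0.54   0.065] w [ 0.     0.    -0.432]
```

drive_tool(targets=[{"grip": 100, "x": -0.3, "y": -0.2, "z": 0, "rx": 0, "ry": 0, "rz": -0.11}, {"grip": 100, "x": -0.6, "y": -0.4, "z": 0, "rx": 0, "ry": 0, "rz": -0.22}, {"grip": 100, "x": -0.9, "y": -0.54, "z": 0, "rx": 0, "ry": 0, "rz": -0.33}, {"grip": 100, "x": -1, "y": -0.54, "z": 0, "rx": 0, "ry": 0, "rz": -0.43}])

```text
time_s: 2.95
tool_pos: [0.4995, -0.0624, 0.3497]
eef_rot: [-0.001, 0.925, -0.379, -0.0]
ft_force: [-0.3, -0.8, 0.4]
grip_width: 1.004
```

```bash
python3 -c "
from h import *
go([.51,.08,.35],Rt(-5))"
```

```text
t 2.95 pos [ 0.4995 -0.0624  0.3497] psi -44.52 tz [-0.     0.001 -1.   ] F [-0.3 -0.8  0.4] g 1.004 q [ 0.55  0.02 -0.52  1.6   0.01  1.52 -0.75]
d [-0.616 -0.726 -0.001] w [-0.001  0.    -0.439]
```

drive_tool(targets=[{"grip": 100, "x": -0.2, "y": -0.25, "z": 0, "rx": 0, "ry": 0, "rz": -0.11}, {"grip": 100, "x": -0.4, "y": -0.5, "z": 0, "rx": 0, "ry": 0, "rz": -0.22}, {"grip": 100, "x": -0.6, "y": -0.73, "z": 0, "rx": 0, "ry": 0, "rz": -0.33}, {"grip": 100, "x": -0.8, "y": -1, "z": 0, "rx": 0, "ry": 0, "rz": -0.44}, {"grip": 100, "x": -0.8, "y": -1, "z": 0, "rx": 0, "ry": 0, "rz": -0.49}])

```text
time_s: 3.58
tool_pos: [0.5198, 0.1295, 0.3498]
eef_rot: [-0.001, 1.0, -0.004, -0.0]
ft_force: [-0.2, -0.6, 0.4]
grip_width: 1.0
```

```bash
python3 -c "
from h import *
go([.52,.17,.34],Rt(-1))"
```

```text
t 3.58 pos [0.5198 0.1295 0.3498] psi -0.4 tz [-0.     0.002 -1.   ] F [-0.2 -0.6  0.4] g 1.0 q [ 0.34  0.12 -0.73  1.53  0.08  1.53 -0.39]
d [-0.001 -0.27   0.066] w [-0.001  0.     0.007]
```

drive_tool(targets=[{"grip": 100, "x": 0, "y": -0.27, "z": 0.07, "rx": 0, "ry": 0, "rz": 0}, {"grip": 100, "x": 0, "y": -0.27, "z": 0.07, "rx": 0, "ry": 0, "rz": 0}])

```text
time_s: 3.82
tool_pos: [0.5201, 0.1684, 0.3386]
eef_rot: [-0.001, 1.0, -0.007, -0.001]
ft_force: [0.2, -1.1, -0.1]
grip_width: 1.001
```

```bash
python3 - <<'E'
from h import *
import pickle
cal=K('wrist'); p,d=save('wrist','w2.png'); np.save('pics/w2.npy',d)
go([.52,.17,.34],Rt(-1))
pickle.dump(cal,open('pics/w2.pkl','wb'))
vv,uu=np.mgrid[0:480,0:640]
P=unproj('w',uu.ravel()*1.,vv.ravel()*1.,d.ravel(),cal).reshape(3,480,640)
P[:,d==0]=9
for t,z in [('oval_box',.042),('cork_block',.03)]:
    x=r.silhouettes('wrist',t)[0]; m=x['region']; q=P[:,m&(abs(P[2]-z)<.008)]
    print(t,x['conf'],x['bbox'],'z',np.median(q[2]))
    h=cv2.minAreaRect(q[:2].T.astype(np.float32)); print(np.round(h[0],4),np.round(h[1],4),h[2])
    print(np.round(cv2.boxPoints(h),3).tolist())
    w,V=np.linalg.eigh(np.cov(q[:2])); print('pca',np.degrees(np.arctan2(V[1,1],V[0,1])),q[:2].mean(1))
E
```

```text
t 3.88 pos [0.5207 0.1667 0.3389] psi -0.85 tz [-0.001  0.    -1.   ] F [ 0.4 -0.5 -0.4] g 1.003 q [ 0.28  0.15 -0.75  1.52  0.1   1.51 -0.49]
d [-0.005 -0.022 -0.007] w [-0.     0.001  0.002]
oval_box 0.66 [343.3, 59.9, 404.5, 147.2] z 0.04265836690938413
[0.5827 0.2617] [0.0635 0.0852] 1.6318689584732056
[[0.550000011920929, 0.30300000309944153], [0.5519999861717224, 0.21799999475479126], [0.6159999966621399, 0.2199999988079071], [0.6129999756813049, 0.3050000071525574]]
pca 94.74075291967453 [0.58349218 0.26245461]
cork_block 0.98 [220.1, 102.0, 274.7, 169.9] z 0.03112115919594277
[0.4408 0.2313] [0.0414 0.0667] 21.370386123657227
[[0.4090000092983246, 0.2549999952316284], [0.4339999854564667, 0.19300000369548798], [0.47200000286102295, 0.20800000429153442], [0.4480000138282776, 0.27000001072883606]]
pca 111.09204651623972 [0.44142336 0.23207216]
```

View pics/w2.png

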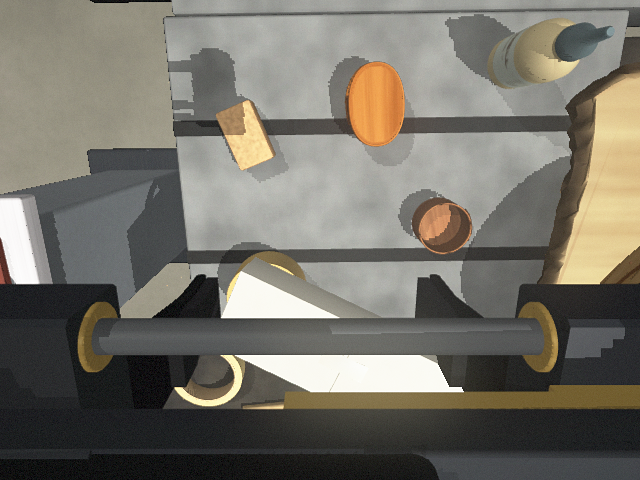

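```bash
python3 - <<'E'
from h import *
import pickle
cal=pickle.load(open('pics/w2.pkl','rb')); d=np.load('pics/w2.npy'); p=cv2.imread('pics/w2.png')
hsv=cv2.cvtColor(p,cv2.COLOR_BGR2HSV)
m=((hsv[:,:,0]<20)&(hsv[:,:,1]>120)&(hsv[:,:,2]>90)).astype(np.uint8); m[:, :330]=0;m[:,415:]=0;m[160:]=0
c=max(cv2.findContours(m,0,cv2.CHAIN_APPROX_NONE)[0],key=cv2.contourArea)
print(cv2.fitEllipse(c),cv2.boundingRect(c))
q=np.array([ray_z('w',float(u),float(v),.042,cal)[:2] for u,v in c[:,0]],np.float32)
e=cv2.fitEllipse(q*1000); print(e)
vv,uu=np.mgrid[0:480,0:640]
P=unproj('w',uu.ravel()*1.,vv.ravel()*1.,d.ravel(),cal).reshape(3,480,640)
k=(m>0)&(P[2]>.039); c=max(cv2.findContours(k.astype(np.uint8),0,cv2.CHAIN_APPROX_NONE)[0],key=cv2.contourArea)
print(cv2.fitEllipse(np.array([P[:2,v,u] for u,v in c[:,0]],np.float32)*1000))
go([.582,.262,.2],Rt(2))
E
```

```text
((375.3585510253906, 103.3785171508789), (58.36567306518555, 85.02500915527344), 179.10960388183594) (345, 62, 60, 84)
((583.8450317382812, 261.557373046875), (61.910072326660156, 86.18431091308594), 4.9788031578063965)
((583.2120361328125, 261.25970458984375), (65.62710571289062, 84.17504119873047), 0.7713044881820679)
t 3.98 pos [0.5212 0.1651 0.3393] psi -1.01 tz [-0. -0. -1.] F [-0.1 -0.7  0.1] g 1.001 q [ 0.28  0.15 -0.75  1.52  0.1   1.51 -0.49]
d [ 0.394 -0.654  0.929] w [ 0.     0.    -0.033]
```

```bash
python3 - <<'E'
from h import *
import pickle
cal=pickle.load(open('pics/w2.pkl','rb')); d=np.load('pics/w2.npy')
for t in ['glue','round_box']:
    for x in r.tip_of('wrist',t)[:2]:
        print(t,x, ray_z('w',*x['location'],0,cal))
vv,uu=np.mgrid[0:480,0:640]
P=unproj('w',uu.ravel()*1.,vv.ravel()*1.,d.ravel(),cal).reshape(3,480,640)
x=r.silhouettes('wrist','glue')[0]['region']; k=x&(d>0)&(P[2]>.01)
q=P[:,k]
for z in np.arange(.01,.17,.02):
    s=q[:,abs(q[2]-z)<.01]; print(round(z,2),s.shape[1],s.shape[1] and np.round([*s[:2].min(1),*s[:2].max(1)],3))
E
```

```text
glue {'location': [511.3, 65.2], 'conf': 0.66} [ 7.42774959e-01  3.03883268e-01 -5.55111512e-17]
round_box {'location': [436.9, 219.5], 'conf': 0.78} [0.6705246  0.12498133 0.        ]
0.01 178 [0.713 0.279 0.736 0.33 ]
0.03 425 [0.713 0.278 0.745 0.331]
0.05 490 [0.712 0.278 0.745 0.332]
0.07 621 [0.712 0.279 0.745 0.332]
0.09 1603 [0.713 0.279 0.764 0.332]
0.11 818 [0.721 0.287 0.754 0.324]
0.13 978 [0.726 0.292 0.753 0.32 ]
0.15 294 [0.734 0.3   0.744 0.311]
```

drive_tool(targets=[{"grip": 100, "x": 0.2, "y": -0.35, "z": 0.2, "rx": 0, "ry": 0, "rz": -0.044}, {"grip": 100, "x": 0.4, "y": -0.65, "z": 0.4, "rx": 0, "ry": 0, "rz": -0.044}, {"grip": 100, "x": 0.4, "y": -0.65, "z": 0.8, "rx": 0, "ry": 0, "rz": -0.044}, {"grip": 100, "x": 0.4, "y": -0.65, "z": 1, "rx": 0, "ry": 0, "rz": -0.044}, {"grip": 100, "x": 0.4, "y": -0.65, "z": 1, "rx": 0, "ry": 0, "rz": -0.044}])

```text
time_s: 4.75
tool_pos: [0.5816, 0.2614, 0.187]
eef_rot: [0.001, 1.0, 0.026, -0.002]
ft_force: [0.7, -0.1, 0.8]
grip_width: 0.998
```

```bash
python3 -c "
from h import *
go([.583,.2615,.024],Rt(3))"
```

```text
t 4.75 pos [0.5816 0.2614 0.187 ] psi 2.99 tz [-0.004 -0.002 -1.   ] F [ 0.7 -0.1  0.8] g 0.998 q [ 0.08  0.45 -0.77  1.53  0.31  1.3  -0.67]
d [ 0.014 -0.002  1.087] w [ 0.001  0.003 -0.   ]
```

drive_tool(targets=[{"grip": 100, "x": 0.01, "y": 0, "z": 0.4, "rx": 0, "ry": 0, "rz": 0}, {"grip": 100, "x": 0.01, "y": 0, "z": 0.75, "rx": 0, "ry": 0, "rz": 0}, {"grip": 100, "x": 0.01, "y": 0, "z": 0.9, "rx": 0, "ry": 0, "rz": 0}, {"grip": 100, "x": 0.01, "y": 0, "z": 0.9, "rx": 0, "ry": 0, "rz": 0}])

```text
time_s: 5.25
tool_pos: [0.5842, 0.2628, 0.055]
eef_rot: [0.0, 1.0, 0.026, -0.0]
ft_force: [1.1, -0.2, 1.5]
grip_width: 0.997
```

```bash
python3 -c "
from h import *
go([.583,.2615,.024],Rt(3))"
```

```text
t 5.25 pos [0.5842 0.2628 0.055 ] psi 3.01 tz [-0. -0. -1.] F [ 1.1 -0.2  1.5] g 0.997 q [ 0.05  0.57 -0.71  1.65  0.41  1.08 -0.73]
d [-0.008  0.008  0.206] w [0. 0. 0.]
```

drive_tool(targets=[{"grip": 100, "x": 0, "y": 0, "z": 0.1, "rx": 0, "ry": 0, "rz": 0}, {"grip": 100, "x": 0, "y": 0, "z": 0.2, "rx": 0, "ry": 0, "rz": 0}, {"grip": 30, "x": 0, "y": 0, "z": 0.2, "rx": 0, "ry": 0, "rz": 0}, {"grip": 30, "x": 0, "y": 0, "z": 0.2, "rx": 0, "ry": 0, "rz": 0}, {"grip": 30, "x": 0, "y": 0, "z": 0.2, "rx": 0, "ry": 0, "rz": 0}])

```text
time_s: 5.88
tool_pos: [0.5841, 0.2633, 0.0249]
eef_rot: [-0.0, 1.0, 0.027, 0.0]
ft_force: [-0.4, 0.9, 0.0]
grip_width: 0.746
```

```bash
python3 -c "
from h import *
go([.583,.2615,.024],Rt(3))"
```

```text
t 5.88 pos [0.5841 0.2633 0.0249] psi 3.05 tz [ 0.001  0.    -1.   ] F [-0.4  0.9  0. ] g 0.746 q [ 0.03  0.6  -0.7   1.67  0.44  1.03 -0.75]
d [-0.008  0.011  0.006] w [-0.    -0.     0.001]
```

drive_tool(targets=[{"grip": 20, "x": 0, "y": 0, "z": 0, "rx": 0, "ry": 0, "rz": 0}, {"grip": 20, "x": 0, "y": 0, "z": 0, "rx": 0, "ry": 0, "rz": 0}, {"grip": 20, "x": 0, "y": 0, "z": -0.05, "rx": 0, "ry": 0, "rz": 0}, {"grip": 20, "x": 0, "y": 0, "z": -0.2, "rx": 0, "ry": 0, "rz": 0}])

```text
time_s: 6.38
tool_pos: [0.583, 0.2626, 0.0543]
eef_rot: [0.0, 1.0, 0.027, -0.001]
ft_force: [-0.6, -0.4, -1.3]
grip_width: 0.671
```

```bash
python3 - <<'E'
from h import *
p,d=save('wrist','w3.png')
go([.583,.2615,.25],Rt(3))
E
```

```text
t 6.42 pos [0.585  0.264  0.0587] psi 3.05 tz [ 0.003  0.001 -1.   ] F [0.8 1.8 1.7] g 0.665 q [ 0.05  0.57 -0.72  1.64  0.41  1.08 -0.73]
d [-0.01   0.014 -1.276] w [-0.001 -0.002  0.001]
```

View pics/w3.png

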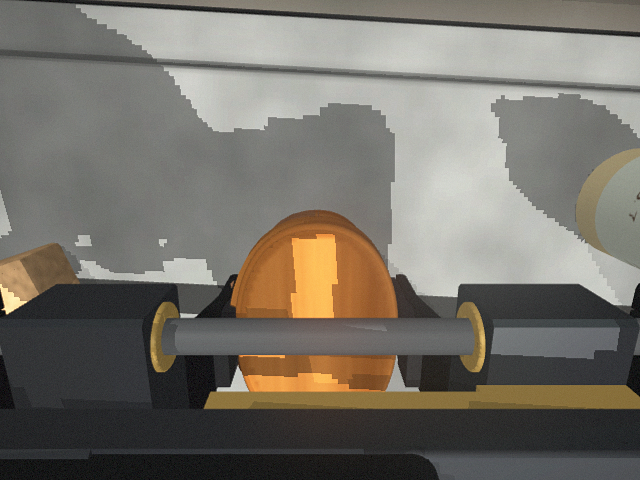

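The box is held symmetrically between the jaws, at (315,310) in the wrist picture. I'll lift it and carry it over the beam.

drive_tool(targets=[{"grip": 20, "x": 0, "y": 0, "z": -0.35, "rx": 0, "ry": 0, "rz": 0}, {"grip": 20, "x": 0, "y": 0.1, "z": -0.7, "rx": 0, "ry": 0, "rz": 0.1}, {"grip": 20, "x": -0.03, "y": 0.35, "z": -1, "rx": 0, "ry": 0, "rz": 0.2}, {"grip": 20, "x": -0.1, "y": 0.7, "z": -1, "rx": 0, "ry": 0, "rz": 0.3}, {"grip": 20, "x": -0.15, "y": 1, "z": -1, "rx": 0, "ry": 0, "rz": 0.4}])

```text
time_s: 7.05
tool_pos: [0.5694, 0.1105, 0.2063]
eef_rot: [-0.0, 0.958, -0.286, 0.001]
ft_force: [1.7, -0.1, -1.4]
grip_width: 0.668
```

```bash
python3 -c "
from h import *
go([.52,-.02,.24],Rt(-70))"
```

```text
t 7.05 pos [0.5694 0.1105 0.2063] psi -33.26 tz [ 0.003 -0.    -1.   ] F [ 1.7 -0.1 -1.4] g 0.668 q [ 0.27  0.27 -0.64  1.66  0.17  1.27 -0.98]
d [ 0.202  0.908 -0.225] w [-0.001 -0.001  0.408]
```

drive_tool(targets=[{"grip": 20, "x": 0.05, "y": 0.25, "z": -0.22, "rx": 0, "ry": 0, "rz": 0.1}, {"grip": 20, "x": 0.1, "y": 0.5, "z": -0.22, "rx": 0, "ry": 0, "rz": 0.21}, {"grip": 20, "x": 0.15, "y": 0.75, "z": -0.22, "rx": 0, "ry": 0, "rz": 0.32}, {"grip": 20, "x": 0.25, "y": 1, "z": -0.22, "rx": 0, "ry": 0, "rz": 0.43}, {"grip": 20, "x": 0.3, "y": 1, "z": -0.22, "rx": 0, "ry": 0, "rz": 0.53}])

```text
time_s: 7.68
tool_pos: [0.5249, -0.0417, 0.2387]
eef_rot: [0.0, 0.759, -0.651, 0.001]
ft_force: [1.1, 0.2, -1.1]
grip_width: 0.666
```

```bash
python3 -c "
from h import *
go([.49,-.212,.16],Rt(-83.8))"
```

```text
t 7.67 pos [ 0.5249 -0.0417  0.2387] psi -81.22 tz [ 0.002 -0.002 -1.   ] F [ 1.1  0.2 -1.1] g 0.666 q [ 0.44  0.11 -0.48  1.74  0.06  1.3  -1.47]
d [1.086 0.404 0.526] w [-0.001 -0.001  0.029]
```

drive_tool(targets=[{"grip": 20, "x": 0.35, "y": 0.15, "z": 0, "rx": 0, "ry": 0, "rz": 0.03}, {"grip": 20, "x": 0.7, "y": 0.3, "z": 0, "rx": 0, "ry": 0, "rz": 0.03}, {"grip": 20, "x": 1, "y": 0.38, "z": 0.2, "rx": 0, "ry": 0, "rz": 0.03}, {"grip": 20, "x": 1, "y": 0.38, "z": 0.5, "rx": 0, "ry": 0, "rz": 0.03}, {"grip": 20, "x": 1, "y": 0.38, "z": 0.6, "rx": 0, "ry": 0, "rz": 0.03}])

```text
time_s: 8.3
tool_pos: [0.4925, -0.1951, 0.1459]
eef_rot: [0.0, 0.747, -0.665, -0.001]
ft_force: [-0.3, 0.9, -0.3]
grip_width: 0.666
```

```bash
cat >> h.py <<'E'
O=np.array([.5005,-.211,0]); YAW=6.2
def pw(x,y,z):
    c,s=np.cos(np.radians(YAW)),np.sin(np.radians(YAW)); return O+np.array([c*x-s*y,s*x+c*y,z])
def wp(P):
    c,s=np.cos(np.radians(YAW)),np.sin(np.radians(YAW)); d=np.array(P)-O; return np.array([c*d[0]+s*d[1],-s*d[0]+c*d[1],d[2]])
E
python3 -c "
from h import *
go(pw(-.008,0,.08),Rt(-83.8))"
```

```text
t 8.3 pos [ 0.4925 -0.1951  0.1459] psi -83.37 tz [-0.002  0.001 -1.   ] F [-0.3  0.9 -0.3] g 0.666 q [ 0.61  0.18 -0.35  1.85  0.07  1.12 -1.22]
d [0.112 0.011 0.44 ] w [0.001 0.001 0.005]
```

drive_tool(targets=[{"grip": 20, "x": 0.11, "y": 0.03, "z": 0.1, "rx": 0, "ry": 0, "rz": 0.005}, {"grip": 20, "x": 0.11, "y": 0.03, "z": 0.35, "rx": 0, "ry": 0, "rz": 0.005}, {"grip": 20, "x": 0.11, "y": 0.03, "z": 0.6, "rx": 0, "ry": 0, "rz": 0.005}, {"grip": 20, "x": 0.11, "y": 0.03, "z": 0.64, "rx": 0, "ry": 0, "rz": 0.005}])

```text
time_s: 8.8
tool_pos: [0.4902, -0.2126, 0.0502]
eef_rot: [0.0, 0.744, -0.668, -0.001]
ft_force: [0.4, -0.7, -0.3]
grip_width: 0.662
```

```bash
python3 - <<'E'
from h import *
p,d=save('scene','s1.png')
p,d=save('wrist','w4.png')
go(pw(-.012,0,.036),Rt(-83.8))
p=cv2.imread('pics/s1.png'); cv2.imwrite('pics/s1c.png',cv2.resize(p[160:300,270:410],None,fx=4.2,fy=4.2,interpolation=cv2.INTER_CUBIC))
E
```

```text
t 8.9 pos [ 0.4916 -0.2129  0.0521] psi -83.8 tz [ 0.001 -0.    -1.   ] F [ 0.4  0.4 -0.3] g 0.665 q [ 0.61  0.3  -0.33  1.93  0.12  0.93 -1.23]
d [-0.006  0.02   0.108] w [-0. -0.  0.]
```

View pics/w4.png

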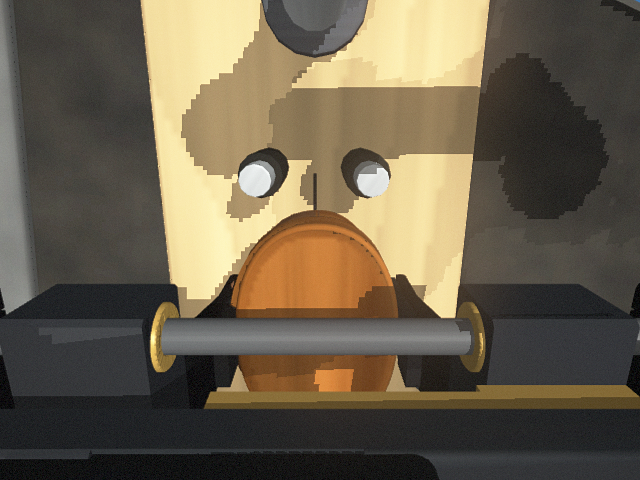

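View pics/s1c.png

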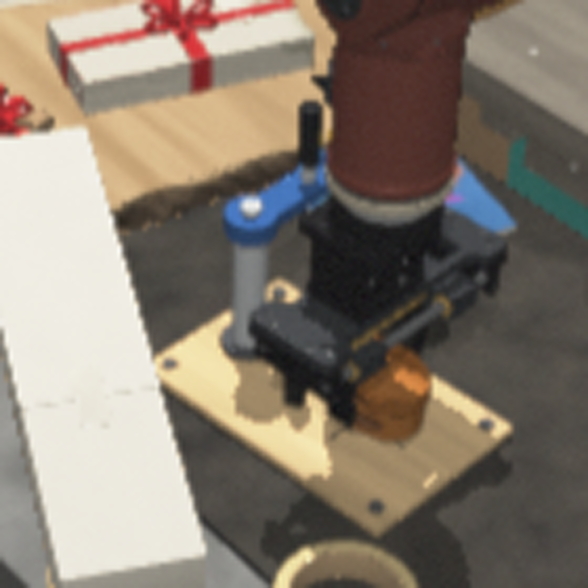

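The wrist view shows the box on the cross line at u≈315, midway between the pegs at 258 and 372. I'll lower it onto the bed.

drive_tool(targets=[{"grip": 20, "x": 0, "y": 0, "z": 0.06, "rx": 0, "ry": 0, "rz": 0}, {"grip": 20, "x": 0, "y": 0, "z": 0.1, "rx": 0, "ry": 0, "rz": 0}, {"grip": 20, "x": 0, "y": 0, "z": 0.11, "rx": 0, "ry": 0, "rz": 0}])

```text
time_s: 9.28
tool_pos: [0.491, -0.2125, 0.0348]
eef_rot: [0.0, 0.744, -0.668, -0.0]
ft_force: [0.1, -0.6, -0.7]
grip_width: 0.668
```

drive_tool(targets=[{"grip": 20, "x": 0, "y": -0.02, "z": 0, "rx": 0, "ry": 0, "rz": 0}, {"grip": 20, "x": 0, "y": -0.04, "z": 0, "rx": 0, "ry": 0, "rz": 0}])

```text
time_s: 9.52
tool_pos: [0.4974, -0.2118, 0.0351]
eef_rot: [-0.0, 0.744, -0.668, 0.0]
ft_force: [-0.2, 0.4, -0.5]
grip_width: 0.661
```

```bash
python3 -c "
from h import *
go(pw(0.001,0,.035),Rt(-83.8)); print(wp(cur()[0]))"
```

```text
t 9.53 pos [ 0.4974 -0.2118  0.0351] psi -83.8 tz [ 0. -0. -1.] F [-0.2  0.4 -0.5] g 0.661 q [ 0.6   0.33 -0.32  1.93  0.13  0.9  -1.25]
d [-0.003 -0.028  0.001] w [-0. -0. -0.]
[-0.00316431 -0.00048387  0.03511063]
```

Not in contact with the pegs yet. I'll push on in small steps and watch the force.

drive_tool(targets=[{"grip": 20, "x": 0, "y": -0.015, "z": 0, "rx": 0, "ry": 0, "rz": 0}, {"grip": 20, "x": 0, "y": -0.02, "z": 0, "rx": 0, "ry": 0, "rz": 0}])

```text
time_s: 9.78
tool_pos: [0.5002, -0.2114, 0.0349]
eef_rot: [-0.0, 0.744, -0.668, 0.0]
ft_force: [-0.4, 0.5, -0.9]
grip_width: 0.665
```

drive_tool(targets=[{"grip": 20, "x": 0, "y": -0.01, "z": 0, "rx": 0, "ry": 0, "rz": 0}, {"grip": 20, "x": 0, "y": -0.012, "z": 0, "rx": 0, "ry": 0, "rz": 0}])

```text
time_s: 10.02
tool_pos: [0.5018, -0.2113, 0.0349]
eef_rot: [-0.0, 0.744, -0.668, -0.0]
ft_force: [0.3, -0.2, -1.3]
grip_width: 0.666
```

```bash
python3 -c "
from h import *
save('wrist','w5.png')
go(pw(0.001,0,.035),Rt(-83.8)); print(wp(cur()[0]))"
```

```text
t 10.07 pos [ 0.5018 -0.2113  0.0349] psi -83.8 tz [-0.  0. -1.] F [ 0.7 -0.4 -1.5] g 0.663 q [ 0.6   0.34 -0.32  1.92  0.14  0.9  -1.26]
d [-0.003  0.002 -0.001] w [ 0.  0. -0.]
[ 0.00126092 -0.00045073  0.03486482]
```

View pics/w5.png

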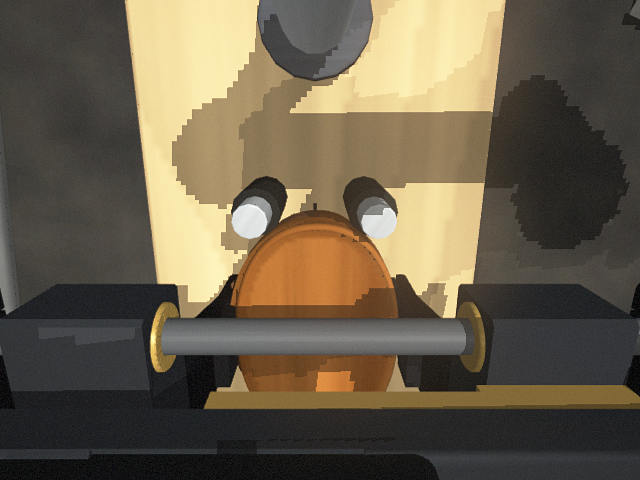

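The pegs are now right at the box's end. I'll nudge further until it pushes back.

drive_tool(targets=[{"grip": 20, "x": 0, "y": -0.01, "z": 0, "rx": 0, "ry": 0, "rz": 0}, {"grip": 20, "x": 0, "y": -0.01, "z": 0, "rx": 0, "ry": 0, "rz": 0}])

```text
time_s: 10.32
tool_pos: [0.5029, -0.211, 0.0347]
eef_rot: [0.0, 0.744, -0.668, -0.0]
ft_force: [-2.2, 0.2, -0.2]
grip_width: 0.666
```

drive_tool(targets=[{"grip": 20, "x": 0, "y": -0.01, "z": 0, "rx": 0, "ry": 0, "rz": 0}, {"grip": 20, "x": 0, "y": -0.01, "z": 0, "rx": 0, "ry": 0, "rz": 0}])

```text
time_s: 10.58
tool_pos: [0.5033, -0.2108, 0.0344]
eef_rot: [0.001, 0.744, -0.668, -0.001]
ft_force: [-6.2, 0.8, 2.5]
grip_width: 0.664
```

drive_tool(targets=[{"grip": 20, "x": 0, "y": -0.01, "z": 0, "rx": 0, "ry": 0, "rz": 0}, {"grip": 20, "x": 0, "y": -0.01, "z": 0, "rx": 0, "ry": 0, "rz": 0}])

```text
time_s: 10.82
tool_pos: [0.5034, -0.2107, 0.0343]
eef_rot: [0.002, 0.744, -0.668, -0.002]
ft_force: [-11.4, 1.4, 6.5]
grip_width: 0.663
```

Contact with the pegs is confirmed: the force rose to 11 N at press x≈+2.8 mm by the tool. I'll unload a little, then open.

drive_tool(targets=[{"grip": 20, "x": 0, "y": 0.014, "z": 0, "rx": 0, "ry": 0, "rz": 0}, {"grip": 100, "x": 0, "y": 0.014, "z": 0, "rx": 0, "ry": 0, "rz": 0}, {"grip": 100, "x": 0, "y": 0.014, "z": 0, "rx": 0, "ry": 0, "rz": 0}, {"grip": 100, "x": 0, "y": 0.014, "z": 0, "rx": 0, "ry": 0, "rz": 0}, {"grip": 100, "x": 0, "y": 0.014, "z": 0, "rx": 0, "ry": 0, "rz": 0}])

```text
time_s: 11.45
tool_pos: [0.5044, -0.2111, 0.035]
eef_rot: [-0.0, 0.744, -0.668, 0.0]
ft_force: [-0.1, 0.2, -0.2]
grip_width: 0.975
```

drive_tool(targets=[{"grip": 100, "x": 0, "y": 0, "z": -0.2, "rx": 0, "ry": 0, "rz": 0}, {"grip": 100, "x": 0, "y": 0, "z": -0.6, "rx": 0, "ry": 0, "rz": 0}, {"grip": 100, "x": 0, "y": 0, "z": -1, "rx": 0, "ry": 0, "rz": 0}, {"grip": 100, "x": 0, "y": 0.2, "z": -1, "rx": 0, "ry": 0, "rz": 0}, {"grip": 100, "x": 0, "y": 0.5, "z": -1, "rx": 0, "ry": 0, "rz": 0}])

```text
time_s: 12.08
tool_pos: [0.4299, -0.219, 0.1857]
eef_rot: [-0.0, 0.745, -0.667, 0.001]
ft_force: [-1.0, -1.0, 0.6]
grip_width: 1.001
```

```bash
python3 - <<'E'
from h import *
import pickle
go(pw(0.001,0,.035),Rt(-83.8))
cal=K('wrist'); p,d=save('wrist','w6.png'); np.save('pics/w6.npy',d)
pickle.dump(cal,open('pics/w6.pkl','wb'))
E
```

```text
t 12.07 pos [ 0.4299 -0.219   0.1857] psi -83.72 tz [ 0.002 -0.001 -1.   ] F [-1.  -1.   0.6] g 1.001 q [ 0.69  0.04 -0.32  1.92  0.01  1.18 -1.09]
d [-0.003 -0.478  1.006] w [-0.001 -0.     0.001]
```

View pics/w6.png

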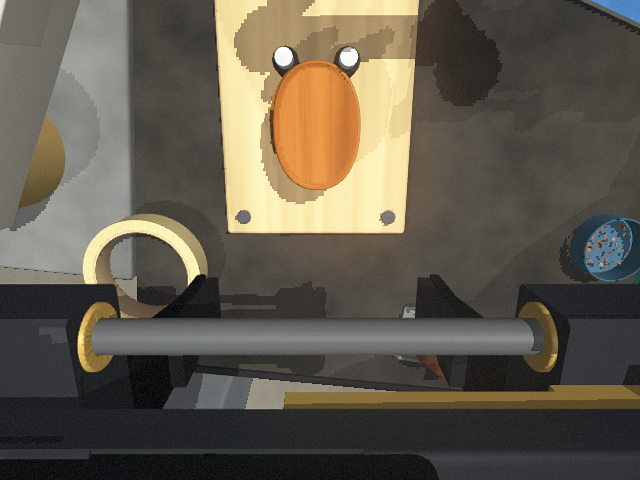

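```bash
python3 - <<'E'
from h import *
import pickle
cal=pickle.load(open('pics/w6.pkl','rb')); d=np.load('pics/w6.npy'); p=cv2.imread('pics/w6.png')
hsv=cv2.cvtColor(p,cv2.COLOR_BGR2HSV)
m=((hsv[:,:,0]<16)&(hsv[:,:,1]>120)&(hsv[:,:,2]>60)).astype(np.uint8); m[:, :260]=0;m[:,370:]=0;m[200:]=0
c=max(cv2.findContours(m,0,cv2.CHAIN_APPROX_NONE)[0],key=cv2.contourArea)
q=np.array([wp(ray_z('w',float(u),float(v),.052,cal))[:2] for u,v in c[:,0]],np.float32)
print(cv2.fitEllipse(q*1000),q.min(0),q.max(0))
for u,v in [(283.5,57),(347.5,57)]: print('peg',wp(ray_z('w',u,v,.058,cal)))
go([.46,-.1,.25],Rt(-30))
E
```

```text
((2.4332122802734375, 0.7841737866401672), (62.04436111450195, 86.6725082397461), 91.59707641601562) [-0.04041417 -0.02955235] [0.04474077 0.03222391]
peg [0.04561641 0.02101153 0.058     ]
peg [ 0.04567268 -0.02004126  0.058     ]
t 12.12 pos [ 0.4238 -0.2204  0.1847] psi -83.93 tz [-0.003 -0.    -1.   ] F [-4.3 -2.1 -0.8] g 0.998 q [ 0.69  0.04 -0.31  1.92  0.01  1.18 -1.09]
d [-0.772 -0.324 -0.436] w [ 0.002  0.001 -0.599]
```

The box sits at press (2.4, 0.8) mm with its long axis within 1.6° of the press x axis. It rests against both pegs, which show at (284,57) and (348,57). Next is the cork.

drive_tool(targets=[{"grip": 100, "x": 0, "y": -0.1, "z": -0.3, "rx": 0, "ry": 0, "rz": -0.1}, {"grip": 100, "x": -0.15, "y": -0.3, "z": -0.6, "rx": 0, "ry": 0, "rz": -0.21}, {"grip": 100, "x": -0.4, "y": -0.4, "z": -0.6, "rx": 0, "ry": 0, "rz": -0.32}, {"grip": 100, "x": -0.7, "y": -0.5, "z": -0.6, "rx": 0, "ry": 0, "rz": -0.43}, {"grip": 100, "x": -1, "y": -0.5, "z": -0.6, "rx": 0, "ry": 0, "rz": -0.54}])

```text
time_s: 12.75
tool_pos: [0.4885, -0.0602, 0.2749]
eef_rot: [-0.0, 0.954, -0.299, 0.0]
ft_force: [-0.7, 0.3, 0.1]
grip_width: 1.0
```

```bash
python3 -c "
from h import *
go([.49,.08,.26],Rt(10))"
```

```text
t 12.75 pos [ 0.4885 -0.0602  0.2749] psi -34.85 tz [ 0.     0.001 -1.   ] F [-0.7  0.3  0.1] g 1.0 q [ 0.53  0.02 -0.49  1.76  0.01  1.37 -0.58]
d [-0.526 -0.773  0.1  ] w [-0.    -0.    -0.498]
```

drive_tool(targets=[{"grip": 100, "x": -0.15, "y": -0.25, "z": 0, "rx": 0, "ry": 0, "rz": -0.11}, {"grip": 100, "x": -0.3, "y": -0.5, "z": 0, "rx": 0, "ry": 0, "rz": -0.22}, {"grip": 100, "x": -0.5, "y": -0.75, "z": 0, "rx": 0, "ry": 0, "rz": -0.33}, {"grip": 100, "x": -0.7, "y": -1, "z": 0, "rx": 0, "ry": 0, "rz": -0.44}, {"grip": 100, "x": -0.8, "y": -1, "z": 0, "rx": 0, "ry": 0, "rz": -0.55}])

```text
time_s: 13.38
tool_pos: [0.4758, 0.1337, 0.275]
eef_rot: [-0.001, 0.992, 0.13, 0.0]
ft_force: [-0.4, -0.4, -1.4]
grip_width: 1.001
```

```bash
python3 -c "
from h import *
go([.44,.2315,.15],Rt(21.2))"
```

```text
t 13.38 pos [0.4758 0.1337 0.275 ] psi 14.92 tz [ 0.     0.002 -1.   ] F [-0.4 -0.4 -1.4] g 1.001 q [ 0.33  0.04 -0.7   1.75  0.02  1.37 -0.11]
d [-0.063 -0.69   0.834] w [-0.001 -0.    -0.07 ]
```

drive_tool(targets=[{"grip": 100, "x": -0.02, "y": -0.35, "z": 0.15, "rx": 0, "ry": 0, "rz": -0.07}, {"grip": 100, "x": -0.06, "y": -0.69, "z": 0.45, "rx": 0, "ry": 0, "rz": -0.07}, {"grip": 100, "x": -0.06, "y": -0.69, "z": 0.83, "rx": 0, "ry": 0, "rz": -0.07}, {"grip": 100, "x": -0.06, "y": -0.69, "z": 0.83, "rx": 0, "ry": 0, "rz": -0.07}])

```text
time_s: 13.88
tool_pos: [0.4393, 0.2271, 0.1472]
eef_rot: [0.0, 0.984, 0.18, -0.004]
ft_force: [-0.4, -0.7, 0.6]
grip_width: 1.002
```

```bash
python3 - <<'E'
from h import *
cal=K('wrist'); p,d=save('wrist','w7.png')
x=r.silhouettes('wrist','cork_block')
print([(a['conf'],a['bbox']) for a in x])
vv,uu=np.mgrid[0:480,0:640]
P=unproj('w',uu.ravel()*1.,vv.ravel()*1.,d.ravel(),cal).reshape(3,480,640); P[:,d==0]=9
if x:
    q=P[:,x[0]['region']&(abs(P[2]-.03)<.006)]
    h=cv2.minAreaRect(q[:2].T.astype(np.float32)); print(np.round(h[0],4),np.round(h[1],4),h[2],np.median(q[2]))
go([.44,.2315,.018],Rt(21.2))
E
```

```text
[(0.66, [289.4, 175.6, 352.4, 277.0])]
[0.44   0.2313] [0.0419 0.0684] 21.84384536743164 0.031099652501348107
t 13.97 pos [0.4428 0.2278 0.1517] psi 20.57 tz [ 0.  0. -1.] F [ 0.8 -0.2  0.6] g 1.003 q [ 0.18  0.16 -0.8   1.9   0.13  1.13 -0.31]
d [-0.009 -0.029  0.891] w [-0.    -0.    -0.007]
```

View pics/w7.png

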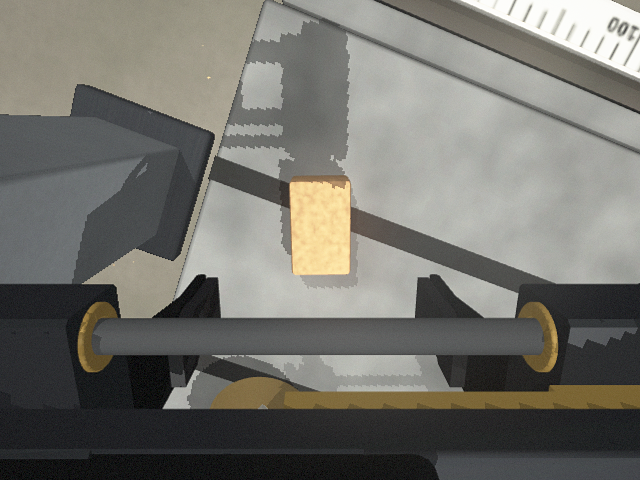

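The cork's top face fills (290–352, 176–276) in the wrist picture. It measures at (0.440,0.231), turned 21.8°, with a 42×68 mm footprint as stated. I'll descend and grasp it.

drive_tool(targets=[{"grip": 100, "x": -0.01, "y": -0.03, "z": 0.3, "rx": 0, "ry": 0, "rz": -0.01}, {"grip": 100, "x": -0.01, "y": -0.03, "z": 0.65, "rx": 0, "ry": 0, "rz": -0.01}, {"grip": 100, "x": -0.01, "y": -0.03, "z": 0.85, "rx": 0, "ry": 0, "rz": -0.01}, {"grip": 100, "x": -0.01, "y": -0.03, "z": 0.88, "rx": 0, "ry": 0, "rz": -0.01}, {"grip": 20, "x": -0.01, "y": -0.03, "z": 0.88, "rx": 0, "ry": 0, "rz": -0.01}])

```text
time_s: 14.6
tool_pos: [0.441, 0.232, 0.0205]
eef_rot: [-0.0, 0.983, 0.186, 0.001]
ft_force: [-0.3, -0.6, 0.1]
grip_width: 0.945
```

drive_tool(targets=[{"grip": 10, "x": 0, "y": 0, "z": 0, "rx": 0, "ry": 0, "rz": 0}, {"grip": 10, "x": 0, "y": 0, "z": 0, "rx": 0, "ry": 0, "rz": 0}, {"grip": 10, "x": 0, "y": 0, "z": 0, "rx": 0, "ry": 0, "rz": 0}, {"grip": 10, "x": 0, "y": 0, "z": 0, "rx": 0, "ry": 0, "rz": 0}, {"grip": 10, "x": 0, "y": 0, "z": 0, "rx": 0, "ry": 0, "rz": 0}])

```text
time_s: 15.22
tool_pos: [0.4392, 0.2316, 0.0185]
eef_rot: [0.0, 0.982, 0.186, 0.0]
ft_force: [-0.3, -0.3, 2.6]
grip_width: 0.479
```

```bash
python3 - <<'E'
from h import *
go([.44,.2313,.018],Rt(21.5))
E
```

```text
t 15.22 pos [0.4392 0.2316 0.0185] psi 21.49 tz [ 0. -0. -1.] F [-0.3 -0.3  2.6] g 0.479 q [ 0.09  0.36 -0.75  2.02  0.32  0.88 -0.46]
d [0.005 0.004 0.003] w [ 0. -0. -0.]
```

drive_tool(targets=[{"grip": 10, "x": 0, "y": 0, "z": -0.15, "rx": 0, "ry": 0, "rz": 0}, {"grip": 10, "x": 0, "y": 0, "z": -0.5, "rx": 0, "ry": 0, "rz": 0}, {"grip": 10, "x": 0, "y": 0, "z": -0.85, "rx": 0, "ry": 0, "rz": 0.05}, {"grip": 10, "x": 0, "y": 0.05, "z": -1, "rx": 0, "ry": 0, "rz": 0.12}, {"grip": 10, "x": 0, "y": 0.1, "z": -1, "rx": 0, "ry": 0, "rz": 0.2}])

```text
time_s: 15.85
tool_pos: [0.4457, 0.218, 0.1705]
eef_rot: [-0.0, 1.0, 0.029, 0.002]
ft_force: [-0.2, 0.4, -1.6]
grip_width: 0.479
```

```bash
python3 - <<'E'
from h import *
go([.4758,.1,.25],Rt(-30))
E
```

```text
t 15.85 pos [0.4457 0.218  0.1705] psi 3.28 tz [ 0.004  0.001 -1.   ] F [-0.2  0.4 -1.6] g 0.479 q [ 0.19  0.13 -0.78  1.89  0.1   1.16 -0.57]
d [ 0.157  0.797 -0.53 ] w [-0.001 -0.002  0.37 ]
```

drive_tool(targets=[{"grip": 10, "x": 0.04, "y": 0.1, "z": -0.3, "rx": 0, "ry": 0, "rz": 0.1}, {"grip": 10, "x": 0.1, "y": 0.35, "z": -0.5, "rx": 0, "ry": 0, "rz": 0.2}, {"grip": 10, "x": 0.15, "y": 0.65, "z": -0.55, "rx": 0, "ry": 0, "rz": 0.3}, {"grip": 10, "x": 0.2, "y": 1, "z": -0.55, "rx": 0, "ry": 0, "rz": 0.41}, {"grip": 10, "x": 0.25, "y": 1, "z": -0.55, "rx": 0, "ry": 0, "rz": 0.52}])

```text
time_s: 16.48
tool_pos: [0.4917, 0.0654, 0.2506]
eef_rot: [0.001, 0.927, -0.375, 0.0]
ft_force: [-0.9, 1.1, -1.3]
grip_width: 0.482
```

```bash
python3 - <<'E'
from h import *
go([.50,-.08,.23],Rt(-83.8))
E
```

```text
t 16.48 pos [0.4917 0.0654 0.2506] psi -44.02 tz [-0.    -0.002 -1.   ] F [-0.9  1.1 -1.3] g 0.482 q [ 0.37  0.05 -0.6   1.78  0.03  1.32 -1.01]
d [0.713 0.658 0.139] w [ 0.001 -0.001  0.442]
```

drive_tool(targets=[{"grip": 10, "x": 0.25, "y": 0.22, "z": 0, "rx": 0, "ry": 0, "rz": 0.11}, {"grip": 10, "x": 0.5, "y": 0.44, "z": 0, "rx": 0, "ry": 0, "rz": 0.22}, {"grip": 10, "x": 0.75, "y": 0.66, "z": 0, "rx": 0, "ry": 0, "rz": 0.33}, {"grip": 10, "x": 1, "y": 0.9, "z": 0, "rx": 0, "ry": 0, "rz": 0.44}, {"grip": 10, "x": 1, "y": 0.9, "z": 0, "rx": 0, "ry": 0, "rz": 0.44}])

```text
time_s: 17.1
tool_pos: [0.507, -0.1356, 0.2502]
eef_rot: [0.001, 0.747, -0.665, -0.0]
ft_force: [0.1, 0.2, -0.8]
grip_width: 0.478
```

```bash
python3 - <<'E'
from h import *
go(pw(.002,.0004,.13),Rt(-83.8))
E
```

```text
t 17.1 pos [ 0.507  -0.1356  0.2502] psi -83.41 tz [-0.001 -0.001 -1.   ] F [ 0.1  0.2 -0.8] g 0.478 q [ 0.55  0.1  -0.4   1.73  0.04  1.32 -1.31]
d [0.491 0.086 0.802] w [ 0.001 -0.     0.004]
```

drive_tool(targets=[{"grip": 10, "x": 0.25, "y": 0.05, "z": 0, "rx": 0, "ry": 0, "rz": 0.004}, {"grip": 10, "x": 0.49, "y": 0.09, "z": 0.2, "rx": 0, "ry": 0, "rz": 0.004}, {"grip": 10, "x": 0.49, "y": 0.09, "z": 0.55, "rx": 0, "ry": 0, "rz": 0.004}, {"grip": 10, "x": 0.49, "y": 0.09, "z": 0.8, "rx": 0, "ry": 0, "rz": 0.004}, {"grip": 10, "x": 0.49, "y": 0.09, "z": 0.95, "rx": 0, "ry": 0, "rz": 0.004}])

```text
time_s: 17.73
tool_pos: [0.5025, -0.2041, 0.1061]
eef_rot: [0.0, 0.748, -0.664, -0.001]
ft_force: [-0.3, -0.1, -0.4]
grip_width: 0.477
```

```bash
python3 - <<'E'
from h import *
save('wrist','w8.png')
go(pw(.002,.0004,.0715),Rt(-83.8)); print(wp(cur()[0]))
E
```

```text
t 17.77 pos [ 0.5014 -0.2037  0.1039] psi -83.14 tz [-0.005  0.003 -1.   ] F [-1.8  0.9 -2.5] g 0.484 q [ 0.61  0.25 -0.34  1.87  0.1   1.04 -1.23]
d [ 0.046 -0.003  0.216] w [0.003 0.002 0.007]
[0.00168008 0.00715269 0.10386072]
```

View pics/w8.png

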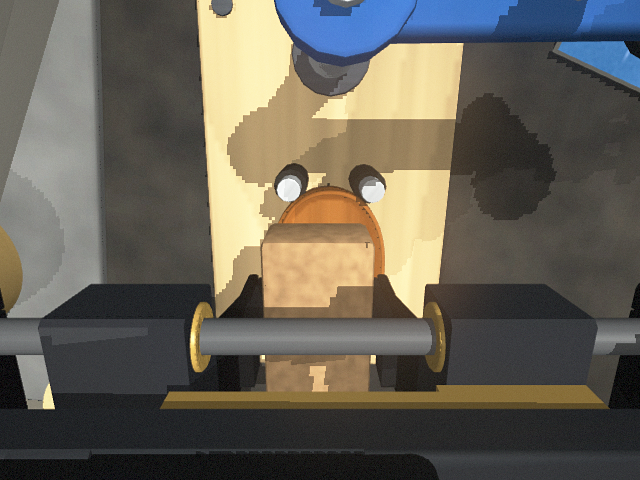

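drive_tool(targets=[{"grip": 10, "x": 0.035, "y": 0, "z": 0.08, "rx": 0, "ry": 0, "rz": 0.006}, {"grip": 10, "x": 0.035, "y": 0, "z": 0.15, "rx": 0, "ry": 0, "rz": 0.006}, {"grip": 10, "x": 0.035, "y": 0, "z": 0.15, "rx": 0, "ry": 0, "rz": 0.006}])

```text
time_s: 18.15
tool_pos: [0.5038, -0.2106, 0.0855]
eef_rot: [0.0, 0.744, -0.668, -0.0]
ft_force: [-0.0, 0.9, -0.3]
grip_width: 0.483
```

```bash
python3 - <<'E'
from h import *
save('wrist','w9.png')
go(pw(.002,.0004,.0705),Rt(-83.8)); print(wp(cur()[0]))
E
```

```text
t 18.2 pos [ 0.5042 -0.2107  0.0861] psi -83.79 tz [ 0.  0. -1.] F [-1.2 -0.2  0.7] g 0.481 q [ 0.61  0.28 -0.34  1.88  0.11  1.01 -1.24]
d [-0.003  0.011  0.104] w [-0.  0.  0.]
[ 3.69755583e-03 -5.98633773e-05  8.60620184e-02]
```

View pics/w9.png

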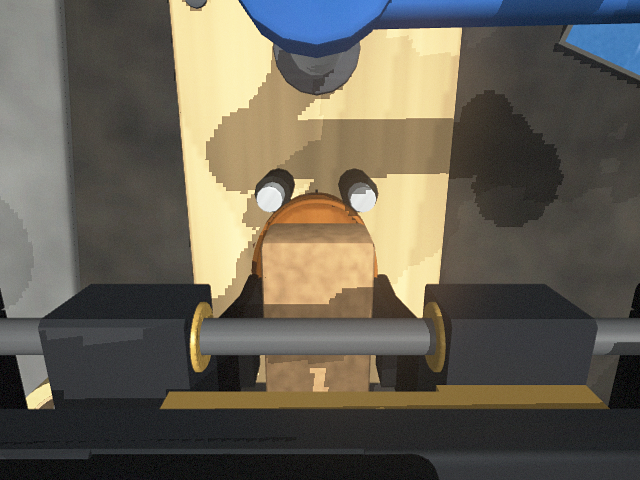

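The cork's middle (u≈318) lines up with the lid's middle (u≈316). I'll lower it onto the lid.

drive_tool(targets=[{"grip": 10, "x": 0, "y": 0.01, "z": 0.05, "rx": 0, "ry": 0, "rz": 0}, {"grip": 10, "x": 0, "y": 0.01, "z": 0.09, "rx": 0, "ry": 0, "rz": 0}, {"grip": 10, "x": 0, "y": 0.01, "z": 0.1, "rx": 0, "ry": 0, "rz": 0}, {"grip": 10, "x": 0, "y": 0.01, "z": 0.1, "rx": 0, "ry": 0, "rz": 0}])

```text
time_s: 18.7
tool_pos: [0.5025, -0.2109, 0.0708]
eef_rot: [-0.0, 0.744, -0.668, -0.0]
ft_force: [-0.2, -0.2, -1.6]
grip_width: 0.482
```

```bash
python3 - <<'E'
from h import *
go(pw(.002,.0004,.0705),Rt(-83.8)); print(wp(cur()[0]))
E
```

```text
t 18.7 pos [ 0.5025 -0.2109  0.0708] psi -83.8 tz [-0.  0. -1.] F [-0.2 -0.2 -1.6] g 0.482 q [ 0.61  0.3  -0.33  1.89  0.12  0.97 -1.24]
d [-0.003  0.     0.002] w [ 0.  0. -0.]
[ 2.02492673e-03 -7.63023739e-05  7.07619133e-02]
```

drive_tool(targets=[{"grip": 10, "x": 0, "y": 0, "z": 0.007, "rx": 0, "ry": 0, "rz": 0}, {"grip": 10, "x": 0, "y": 0, "z": 0.007, "rx": 0, "ry": 0, "rz": 0}])

```text
time_s: 18.95
tool_pos: [0.5028, -0.211, 0.07]
eef_rot: [-0.0, 0.744, -0.668, 0.0]
ft_force: [0.3, -0.3, -0.1]
grip_width: 0.483
```

drive_tool(targets=[{"grip": 10, "x": 0, "y": 0, "z": 0.006, "rx": 0, "ry": 0, "rz": 0}, {"grip": 10, "x": 0, "y": 0, "z": 0.006, "rx": 0, "ry": 0, "rz": 0}])

```text
time_s: 19.2
tool_pos: [0.5028, -0.2109, 0.07]
eef_rot: [-0.0, 0.744, -0.668, 0.0]
ft_force: [-4.6, -0.1, 11.0]
grip_width: 0.479
```

Contact at TCP z=0.070, as expected. I'll release.

drive_tool(targets=[{"grip": 10, "x": 0, "y": 0, "z": -0.006, "rx": 0, "ry": 0, "rz": 0}, {"grip": 100, "x": 0, "y": 0, "z": -0.006, "rx": 0, "ry": 0, "rz": 0}, {"grip": 100, "x": 0, "y": 0, "z": -0.006, "rx": 0, "ry": 0, "rz": 0}, {"grip": 100, "x": 0, "y": 0, "z": -0.006, "rx": 0, "ry": 0, "rz": 0}])

```text
time_s: 19.7
tool_pos: [0.5025, -0.2109, 0.0697]
eef_rot: [-0.0, 0.744, -0.668, -0.0]
ft_force: [-0.7, 0.0, 0.7]
grip_width: 0.737
```

drive_tool(targets=[{"grip": 100, "x": 0, "y": 0, "z": -0.15, "rx": 0, "ry": 0, "rz": 0}, {"grip": 100, "x": 0, "y": 0, "z": -0.5, "rx": 0, "ry": 0, "rz": 0}, {"grip": 100, "x": 0, "y": 0, "z": -0.9, "rx": 0, "ry": 0, "rz": 0}, {"grip": 100, "x": 0, "y": 0.2, "z": -1, "rx": 0, "ry": 0, "rz": 0}, {"grip": 100, "x": 0, "y": 0.4, "z": -1, "rx": 0, "ry": 0, "rz": 0}])

```text
time_s: 20.32
tool_pos: [0.4431, -0.2177, 0.2215]
eef_rot: [-0.0, 0.744, -0.668, 0.001]
ft_force: [-0.6, 0.1, -0.1]
grip_width: 1.0
```

```bash
python3 - <<'E'
from h import *
import pickle
go(pw(.002,.0004,.0705),Rt(-83.8))
cal=K('wrist'); p,d=save('wrist','w10.png'); np.save('pics/w10.npy',d); pickle.dump(cal,open('pics/w10.pkl','wb'))
vv,uu=np.mgrid[0:480,0:640]
P=unproj('w',uu.ravel()*1.,vv.ravel()*1.,d.ravel(),cal); W=np.array([wp(x) for x in P.T]).T.reshape(3,480,640)
m=(abs(W[2]-.082)<.006)&(abs(W[0])<.06)&(abs(W[1])<.06)&(d>0); q=W[:,m]
h=cv2.minAreaRect(q[:2].T.astype(np.float32)); print('cork in press',np.round(h[0],4),np.round(h[1],4),h[2],np.median(q[2]))
for t in ['swing_handle','knob_grip','press_pad']:
    for x in r.tip_of('wrist',t)[:2]:
        print(t,x)
E
```

```text
t 20.32 pos [ 0.4431 -0.2177  0.2215] psi -83.78 tz [ 0.003 -0.001 -1.   ] F [-0.6  0.1 -0.1] g 1.0 q [ 0.68  0.04 -0.32  1.84  0.01  1.26 -1.11]
d [-0.007 -0.396  1.008] w [-0.002 -0.001  0.   ]
cork in press [ 0.0033 -0.0007] [0.0676 0.0421] 0.06346644461154938 0.08261852778974715
knob_grip {'location': [568.1, 245.7], 'conf': 0.52}
```

View pics/w10.png

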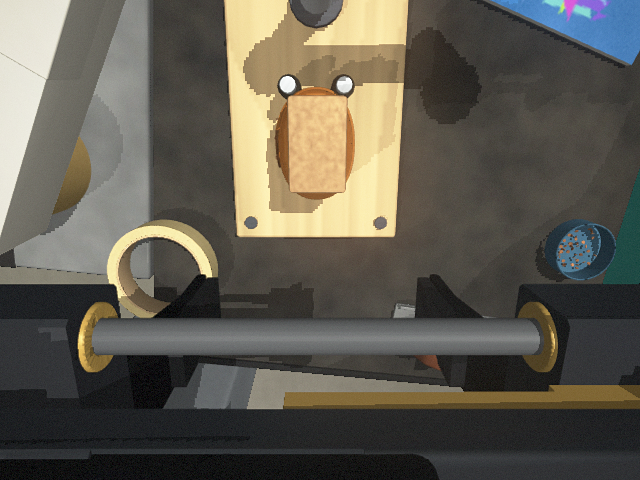

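The cork is flat on the lid, at (289–347, 95–192) in the picture. It measures at press (3.3,-0.7) mm with 0° yaw. Next I'll locate the handle, using the earlier unobstructed top cloud.

```bash
python3 - <<'E'
from h import *
P=np.load('pics/P.npy'); p=cv2.imread('pics/top1.png')
W=np.array([wp(x) for x in P.reshape(3,-1).T]).T.reshape(3,480,640)
hsv=cv2.cvtColor(p,cv2.COLOR_BGR2HSV)
bl=(hsv[:,:,0]>95)&(hsv[:,:,0]<130)&(hsv[:,:,1]>100)&(abs(W[2]-.134)<.012)&(W[1]<.03)&(W[1]>-.13)&(abs(W[0]-.115)<.08)
q=W[:,bl]; print(q.shape,np.median(q[2])); l=cv2.fitLine(q[:2].T.astype(np.float32),cv2.DIST_HUBER,0,.01,.01).ravel()
print('line',l,'dir deg',np.degrees(np.arctan2(l[1],l[0])),'through at pivot:', )
n=np.array([-l[1],l[0]]); print('pivot dist',n@(np.array([.115,0])-l[2:]))
hd=(W[2]>.15)&(np.hypot(W[0]-.115,W[1])<.10)&(np.hypot(W[0]-.115,W[1])>.03)
q=W[:,hd]; print('handle',q.shape,np.round(q.mean(1),4),q[2].max()); 
print(np.round(q.T,3)[:40])
kn=(W[2]>.15)&(np.hypot(W[0]-.115,W[1])>.12)&(np.hypot(W[0]-.115,W[1])<.2)&(p.max(2)<110)
q=W[:,kn]; print('knob',q.shape,np.round(q.mean(1),4),q.min(1),q.max(1))
E
```

```text
(3, 543) 0.13530274093055494
line [ 0.01896275 -0.9998202   0.11256582 -0.05625019] dir deg -88.913445 through at pivot:
pivot dist 0.0035003978186510703
handle (3, 76) [ 0.1108 -0.0582  0.1878] 0.20428683899858435
[[ 0.121 -0.057  0.2  ]
 [ 0.121 -0.059  0.2  ]
 [ 0.119 -0.061  0.204]
 [ 0.12  -0.064  0.201]
 [ 0.119 -0.054  0.2  ]
 [ 0.117 -0.056  0.203]
 [ 0.118 -0.059  0.2  ]
 [ 0.118 -0.061  0.199]
 [ 0.117 -0.063  0.201]
 [ 0.118 -0.067  0.196]
 [ 0.116 -0.054  0.199]
 [ 0.115 -0.056  0.201]
 [ 0.116 -0.058  0.2  ]
 [ 0.116 -0.061  0.198]
 [ 0.114 -0.062  0.204]
 [ 0.114 -0.065  0.203]
 [ 0.115 -0.068  0.198]
 [ 0.115 -0.052  0.194]
 [ 0.113 -0.053  0.201]
 [ 0.113 -0.055  0.202]
 [ 0.112 -0.057  0.203]
 [ 0.113 -0.063  0.198]
 [ 0.113 -0.066  0.195]
 [ 0.113 -0.068  0.197]
 [ 0.113 -0.052  0.193]
 [ 0.111 -0.053  0.199]
 [ 0.11  -0.055  0.202]
 [ 0.111 -0.058  0.2  ]
 [ 0.111 -0.06   0.198]
 [ 0.109 -0.062  0.204]
 [ 0.111 -0.066  0.193]
 [ 0.109 -0.067  0.2  ]
 [ 0.115 -0.051  0.179]
 [ 0.111 -0.052  0.191]
 [ 0.108 -0.052  0.201]
 [ 0.109 -0.055  0.198]
 [ 0.109 -0.058  0.196]
 [ 0.108 -0.06   0.198]
 [ 0.107 -0.062  0.2  ]
 [ 0.108 -0.065  0.196]]
knob (3, 305) [ 0.1131 -0.1677  0.1823] [ 0.09418899 -0.19722291  0.15000224] [ 0.13927107 -0.13970368  0.19997134]
```

```bash
python3 - <<'E'
from h import *
print(pw(.1145,-.0615,.3)); go(pw(.1145,-.0615,.3),Rt(7.3))
E
```

```text
[ 0.62097225 -0.25977436  0.3       ]
t 20.52 pos [ 0.4429 -0.2175  0.22  ] psi -83.84 tz [ 0.001 -0.    -1.   ] F [-0.3  0.5  1.1] g 1.0 q [ 0.68  0.04 -0.32  1.84  0.01  1.26 -1.11]
d [ 0.408 -1.15  -0.532] w [-0.000e+00 -1.000e-03 -1.013e+00]
```

drive_tool(targets=[{"grip": 100, "x": 0, "y": 0, "z": -0.35, "rx": 0, "ry": 0, "rz": -0.11}, {"grip": 100, "x": 0.1, "y": -0.2, "z": -0.6, "rx": 0, "ry": 0, "rz": -0.22}, {"grip": 100, "x": 0.2, "y": -0.4, "z": -0.6, "rx": 0, "ry": 0, "rz": -0.33}, {"grip": 100, "x": 0.3, "y": -0.6, "z": -0.6, "rx": 0, "ry": 0, "rz": -0.44}, {"grip": 100, "x": 0.3, "y": -0.8, "z": -0.6, "rx": 0, "ry": 0, "rz": -0.55}])

```text
time_s: 21.15
tool_pos: [0.5687, -0.2501, 0.3088]
eef_rot: [-0.0, 0.956, -0.293, -0.0]
ft_force: [0.7, 0.8, -0.1]
grip_width: 0.995
```

```bash
python3 - <<'E'
from h import *
go(pw(.1145,-.0615,.3),Rt(7.3))
E
```

```text
t 21.15 pos [ 0.5687 -0.2501  0.3088] psi -34.05 tz [-0.001  0.001 -1.   ] F [ 0.7  0.8 -0.1] g 0.995 q [ 0.64  0.28 -0.37  1.41  0.1   1.48 -0.33]
d [ 0.325 -0.141  0.059] w [-0.     0.    -0.459]
```

drive_tool(targets=[{"grip": 100, "x": 0.2, "y": 0, "z": 0, "rx": 0, "ry": 0, "rz": -0.11}, {"grip": 100, "x": 0.4, "y": 0.1, "z": 0, "rx": 0, "ry": 0, "rz": -0.22}, {"grip": 100, "x": 0.6, "y": 0.2, "z": 0, "rx": 0, "ry": 0, "rz": -0.33}, {"grip": 100, "x": 0.6, "y": 0.25, "z": 0, "rx": 0, "ry": 0, "rz": -0.44}, {"grip": 100, "x": 0.6, "y": 0.25, "z": 0, "rx": 0, "ry": 0, "rz": -0.46}])

```text
time_s: 21.78
tool_pos: [0.6208, -0.3312, 0.3086]
eef_rot: [-0.001, 0.998, 0.062, -0.0]
ft_force: [-0.4, -0.7, -0.3]
grip_width: 1.0
```

```bash
python3 - <<'E'
from h import *
import pickle
go(pw(.1145,-.0615,.25),Rt(7.3))
cal=K('wrist'); p,d=save('wrist','w11.png'); np.save('pics/w11.npy',d); pickle.dump(cal,open('pics/w11.pkl','wb'))
for t in ['swing_handle','knob_grip','press_pad']:
    for x in r.tip_of('wrist',t)[:2]:
        print(t,x)
E
```

```text
t 21.77 pos [ 0.6208 -0.3312  0.3086] psi 7.09 tz [-0.001  0.001 -1.   ] F [-0.4 -0.7 -0.3] g 1.0 q [ 0.71  0.46 -0.44  1.17  0.19  1.55  0.43]
d [ 0.06  -0.472  0.391] w [-0.001  0.    -0.002]
swing_handle {'location': [332.1, 129.2], 'conf': 0.93}
knob_grip {'location': [330.2, 280.7], 'conf': 0.55}
```

View pics/w11.png

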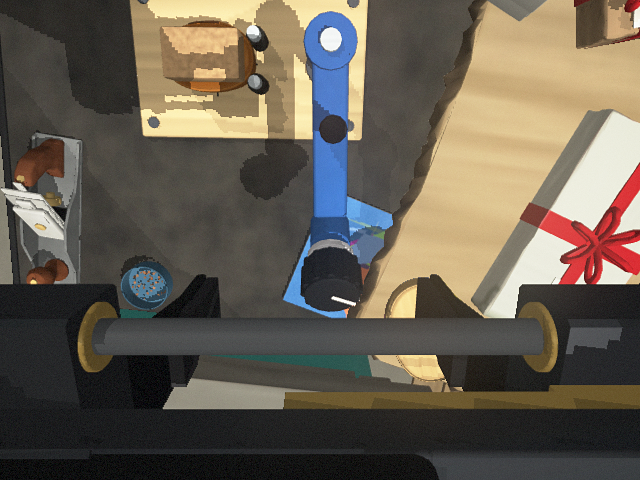

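The wrist view shows the handle at (332,129), the pivot cap at (331,39) and the knob at (331,280) with its white line toward (343,300). I'll compute world positions.

```bash
python3 - <<'E'
from h import *
import pickle
cal=pickle.load(open('pics/w11.pkl','rb')); d=np.load('pics/w11.npy')
for n,u,v in [('handle',332,129),('pivot',331,39),('knobtop',332,290),('knobface',331,280)]:
    dd=np.median(d[v-2:v+3,u-2:u+3]); w=unproj('w',float(u),float(v),dd,cal); print(n,np.round(w,4),np.round(wp(w),4))
for z in (.174,.2): a=ray_z('w',332.,129.,z,cal); print(z,a,wp(a))
p=cv2.imread('pics/w11.png'); hsv=cv2.cvtColor(p,cv2.COLOR_BGR2HSV)
vv,uu=np.mgrid[0:480,0:640]
P=unproj('w',uu.ravel()*1.,vv.ravel()*1.,d.ravel(),cal); W=np.array([wp(x) for x in P.T]).T.reshape(3,480,640)
bl=(hsv[:,:,0]>95)&(hsv[:,:,0]<130)&(hsv[:,:,1]>100)&(abs(W[2]-.134)<.006)&(W[1]<-.02)&(W[1]>-.11)
q=W[:,bl]; l=cv2.fitLine(q[:2].T.astype(np.float32),cv2.DIST_HUBER,0,.01,.01).ravel(); print(q.shape,l,np.degrees(np.arctan2(l[1],l[0])))
cv2.imwrite('pics/w11c.png',cv2.resize(p[200:320,270:400],None,fx=5,fy=5,interpolation=cv2.INTER_CUBIC))
E
```

```text
handle [ 0.6223 -0.2599  0.2007] [ 0.1158 -0.0618  0.2007]
pivot [ 0.6153 -0.1985  0.1448] [0.1155 0.     0.1448]
knobtop [ 0.6377 -0.3719  0.1897] [ 0.119  -0.1748  0.1897]
knobface [ 0.6355 -0.3623  0.1947] [ 0.1179 -0.165   0.1947]
0.174 [ 0.62324663 -0.26005137  0.174     ] [ 0.11673117 -0.06202103  0.174     ]
0.2 [ 0.62230856 -0.25990849  0.2       ] [ 0.11581401 -0.06177767  0.2       ]
(3, 3490) [ 0.02624873 -0.9996554   0.11623411 -0.07712495] -88.49588
```

View pics/w11c.png

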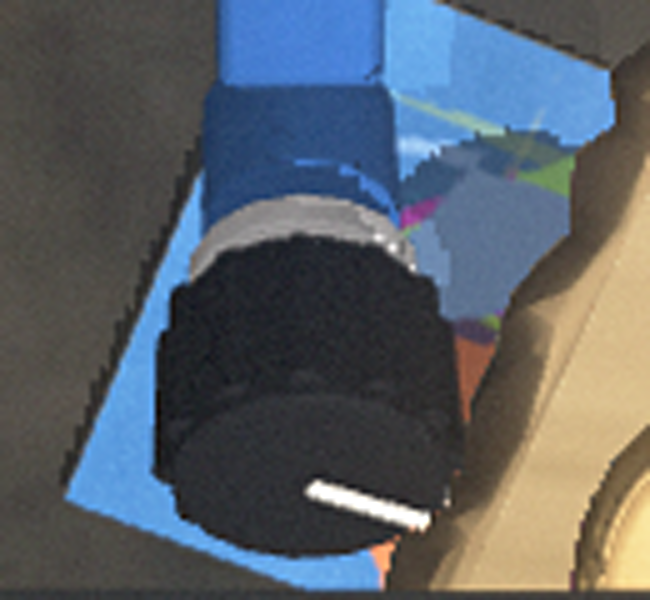

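drive_tool(targets=[{"grip": 70, "x": 0.04, "y": -0.3, "z": 0, "rx": 0, "ry": 0, "rz": -0.006}, {"grip": 60, "x": 0.07, "y": -0.47, "z": 0.2, "rx": 0, "ry": 0, "rz": -0.006}, {"grip": 60, "x": 0.07, "y": -0.47, "z": 0.5, "rx": 0, "ry": 0, "rz": -0.006}, {"grip": 60, "x": 0.07, "y": -0.47, "z": 0.55, "rx": 0, "ry": 0, "rz": -0.006}])

```text
time_s: 22.48
tool_pos: [0.6206, -0.2587, 0.2247]
eef_rot: [-0.001, 0.998, 0.066, -0.002]
ft_force: [-0.3, -0.4, 0.2]
grip_width: 0.647
```

```bash
python3 - <<'E'
from h import *
go([.6223,-.26,.172],Rt(7.7))
E
```

```text
t 22.48 pos [ 0.6206 -0.2587  0.2247] psi 7.6 tz [-0.004  0.001 -1.   ] F [-0.3 -0.4  0.2] g 0.647 q [ 0.67  0.43 -0.47  1.39  0.19  1.37  0.33]
d [0.012 0.011 0.351] w [-0.001  0.003 -0.001]
```

drive_tool(targets=[{"grip": 60, "x": 0.005, "y": 0.005, "z": 0.15, "rx": 0, "ry": 0, "rz": 0}, {"grip": 60, "x": 0.005, "y": 0.005, "z": 0.33, "rx": 0, "ry": 0, "rz": 0}, {"grip": 60, "x": 0.005, "y": 0.005, "z": 0.35, "rx": 0, "ry": 0, "rz": 0}])

```text
time_s: 22.85
tool_pos: [0.6223, -0.2605, 0.1744]
eef_rot: [-0.0, 0.998, 0.066, -0.001]
ft_force: [0.0, 0.8, 0.7]
grip_width: 0.601
```

```bash
python3 - <<'E'
from h import *
go([.6223,-.26,.172],Rt(7.7))
E
```

```text
t 22.85 pos [ 0.6223 -0.2605  0.1744] psi 7.55 tz [-0.002  0.001 -1.   ] F [0.  0.8 0.7] g 0.601 q [ 0.67  0.46 -0.46  1.45  0.21  1.28  0.32]
d [ 0.    -0.004  0.016] w [-0.     0.001 -0.002]
```

drive_tool(targets=[{"grip": 5, "x": 0, "y": 0, "z": 0.015, "rx": 0, "ry": 0, "rz": 0}, {"grip": 5, "x": 0, "y": 0, "z": 0.015, "rx": 0, "ry": 0, "rz": 0}, {"grip": 5, "x": 0, "y": 0, "z": 0.015, "rx": 0, "ry": 0, "rz": 0}, {"grip": 5, "x": 0, "y": 0, "z": 0.015, "rx": 0, "ry": 0, "rz": 0}, {"grip": 5, "x": 0, "y": 0, "z": 0.015, "rx": 0, "ry": 0, "rz": 0}])

```text
time_s: 23.48
tool_pos: [0.6219, -0.2605, 0.173]
eef_rot: [0.0, 0.998, 0.066, -0.001]
ft_force: [-5.7, 0.6, 4.6]
grip_width: 0.196
```

```bash
cat > arc.py <<'E'
from h import *
import sys
# plan: from current pose, target thetas
p0,R0,s=cur()
piv=pw(.1155,0,0)
rr=p0-piv; rr[2]=0; th0=np.arctan2(rr[1],rr[0]); rad=np.hypot(rr[0],rr[1]); psi0=np.degrees(np.arctan2(R0[1,0],R0[0,0]))
arm=np.degrees(th0)%360-180-YAW
print('arm theta deg',arm,'rad',rad,'psi-rel',psi0-np.degrees(th0)-90)
RAD=.062
for step in map(float,sys.argv[1:]):
    a=th0-np.radians(step); t=piv+np.array([RAD*np.cos(a),RAD*np.sin(a),0]); t[2]=p0[2]
    d=R0.T@(t-p0)/.15; print(step,np.round(d,3),'rz',round(step/90,3))
go(p0,R0)
E
python3 arc.py 8 16 24 32 40
```

```text
arm theta deg 89.84001065620053 rad 0.062367521372085975 psi-rel 1.566075123619683
8.0 [-0.057 -0.008  0.   ] rz 0.089
16.0 [-0.113 -0.022  0.   ] rz 0.178
24.0 [-0.167 -0.043  0.   ] rz 0.267
32.0 [-0.217 -0.071  0.   ] rz 0.356
40.0 [-0.263 -0.106  0.   ] rz 0.444
t 23.48 pos [ 0.6219 -0.2605  0.173 ] psi 7.61 tz [-0.002 -0.    -1.   ] F [-5.7  0.6  4.6] g 0.196 q [ 0.67  0.46 -0.46  1.46  0.21  1.27  0.32]
d [0. 0. 0.] w [0. 0. 0.]
```

drive_tool(targets=[{"grip": 5, "x": -0.057, "y": -0.008, "z": 0, "rx": 0, "ry": 0, "rz": 0.09}, {"grip": 5, "x": -0.113, "y": -0.022, "z": 0, "rx": 0, "ry": 0, "rz": 0.18}, {"grip": 5, "x": -0.167, "y": -0.043, "z": 0, "rx": 0, "ry": 0, "rz": 0.27}, {"grip": 5, "x": -0.217, "y": -0.071, "z": 0, "rx": 0, "ry": 0, "rz": 0.36}, {"grip": 5, "x": -0.217, "y": -0.071, "z": 0, "rx": 0, "ry": 0, "rz": 0.36}])

```text
time_s: 24.1
tool_pos: [0.5874, -0.2552, 0.173]
eef_rot: [0.001, 0.976, -0.216, -0.001]
ft_force: [-7.2, -1.1, 4.7]
grip_width: 0.198
```

```bash
python3 arc.py 8 16 24 32
```

```text
arm theta deg 57.58701890160198 rad 0.0632137864624678 psi-rel 1.2777349176511592
8.0 [-0.057 -0.013  0.   ] rz 0.089
16.0 [-0.113 -0.027  0.   ] rz 0.178
24.0 [-0.167 -0.048  0.   ] rz 0.267
32.0 [-0.217 -0.076  0.   ] rz 0.356
t 24.1 pos [ 0.5874 -0.2552  0.173 ] psi -24.94 tz [-0.002 -0.002 -1.   ] F [-7.2 -1.1  4.7] g 0.198 q [ 0.63  0.38 -0.37  1.55  0.15  1.24 -0.2 ]
d [0. 0. 0.] w [0. 0. 0.]
```

drive_tool(targets=[{"grip": 5, "x": -0.057, "y": -0.01, "z": 0, "rx": 0, "ry": 0, "rz": 0.09}, {"grip": 5, "x": -0.113, "y": -0.024, "z": 0, "rx": 0, "ry": 0, "rz": 0.18}, {"grip": 5, "x": -0.167, "y": -0.045, "z": 0, "rx": 0, "ry": 0, "rz": 0.27}, {"grip": 5, "x": -0.217, "y": -0.073, "z": 0, "rx": 0, "ry": 0, "rz": 0.36}, {"grip": 5, "x": -0.217, "y": -0.073, "z": 0, "rx": 0, "ry": 0, "rz": 0.36}])

```text
time_s: 24.72
tool_pos: [0.5612, -0.2324, 0.1729]
eef_rot: [0.002, 0.877, -0.48, -0.002]
ft_force: [-13.2, -4.5, 8.4]
grip_width: 0.201
```

```bash
python3 arc.py 8 16 20 24 26; python3 - <<'E'
from h import *
p,d=save('scene','s2.png'); cv2.imwrite('pics/s2c.png',cv2.resize(p[140:300,260:420,::-1],None,fx=3.7,fy=3.7,interpolation=cv2.INTER_CUBIC))
E
```

```text
arm theta deg 25.876650180143645 rad 0.06386097751346996 psi-rel 0.5329050773186594
8.0 [-0.057 -0.017 -0.   ] rz 0.089
16.0 [-0.114 -0.029 -0.   ] rz 0.178
20.0 [-0.141 -0.039 -0.   ] rz 0.222
24.0 [-0.168 -0.05  -0.   ] rz 0.267
26.0 [-0.181 -0.056 -0.   ] rz 0.289
t 24.73 pos [ 0.5612 -0.2324  0.1729] psi -57.39 tz [-0.005 -0.002 -1.   ] F [-13.2  -4.5   8.4] g 0.201 q [ 0.56  0.31 -0.3   1.64  0.1   1.21 -0.76]
d [0. 0. 0.] w [0. 0. 0.]
```

View pics/s2c.png

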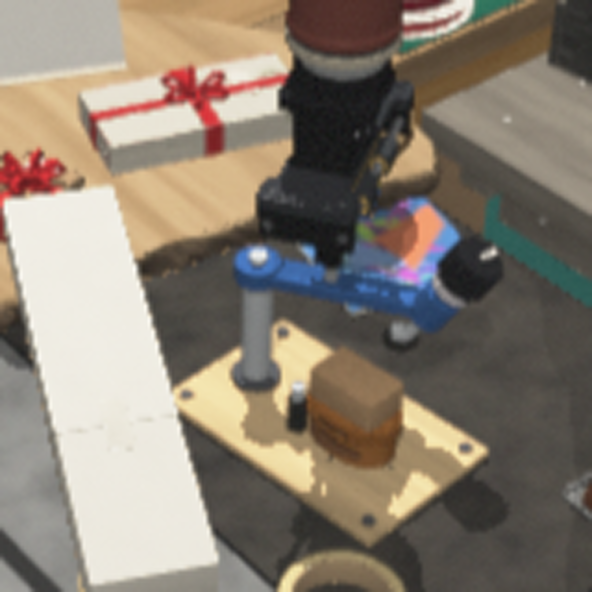

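The scene view shows the arm swinging round with the handle, and the cork and box undisturbed at (355,410) in the crop. I'll carry on to the stop.

drive_tool(targets=[{"grip": 5, "x": -0.05, "y": -0.018, "z": 0, "rx": 0, "ry": 0, "rz": 0.08}, {"grip": 5, "x": -0.1, "y": -0.028, "z": 0, "rx": 0, "ry": 0, "rz": 0.16}, {"grip": 5, "x": -0.141, "y": -0.039, "z": 0, "rx": 0, "ry": 0, "rz": 0.22}, {"grip": 5, "x": -0.168, "y": -0.05, "z": 0, "rx": 0, "ry": 0, "rz": 0.27}, {"grip": 5, "x": -0.175, "y": -0.053, "z": 0, "rx": 0, "ry": 0, "rz": 0.28}])

```text
time_s: 25.4
tool_pos: [0.5523, -0.2085, 0.1728]
eef_rot: [0.004, 0.751, -0.661, -0.001]
ft_force: [-18.8, -10.3, 10.6]
grip_width: 0.202
```

```bash
python3 arc.py 2 4 6
```

```text
arm theta deg 2.794882009737978 rad 0.06379130084969532 psi-rel -1.695100971432538
2.0 [-0.015 -0.012 -0.   ] rz 0.022
4.0 [-0.029 -0.012 -0.   ] rz 0.044
6.0 [-0.044 -0.013 -0.   ] rz 0.067
t 25.4 pos [ 0.5523 -0.2085  0.1728] psi -82.7 tz [-0.007 -0.004 -1.   ] F [-18.8 -10.3  10.6] g 0.202 q [ 0.5   0.27 -0.25  1.68  0.08  1.2  -1.22]
d [0. 0. 0.] w [0. 0. 0.]
```

drive_tool(targets=[{"grip": 5, "x": -0.02, "y": 0.008, "z": 0, "rx": 0, "ry": 0, "rz": 0.01}, {"grip": 5, "x": -0.03, "y": 0.012, "z": 0, "rx": 0, "ry": 0, "rz": 0.01}, {"grip": 5, "x": -0.03, "y": 0.012, "z": 0, "rx": 0, "ry": 0, "rz": 0.01}])

```text
time_s: 25.78
tool_pos: [0.5518, -0.2046, 0.1728]
eef_rot: [0.003, 0.746, -0.666, 0.0]
ft_force: [-8.8, -12.0, 3.7]
grip_width: 0.195
```

```bash
python3 arc.py 2 4 6; python3 - <<'E'
from h import *
p,d=save('wrist','w12.png')
E
```

```text
arm theta deg -0.7408739040424281 rad 0.06385759979496457 psi-rel 1.014156903926036
2.0 [-0.014 -0.013 -0.   ] rz 0.022
4.0 [-0.029 -0.014 -0.   ] rz 0.044
6.0 [-0.043 -0.015 -0.   ] rz 0.067
t 25.77 pos [ 0.5518 -0.2046  0.1728] psi -83.53 tz [-0.003 -0.005 -1.   ] F [ -8.8 -12.    3.7] g 0.195 q [ 0.49  0.27 -0.25  1.69  0.08  1.2  -1.24]
d [0. 0. 0.] w [0. 0. 0.]
```

View pics/w12.png

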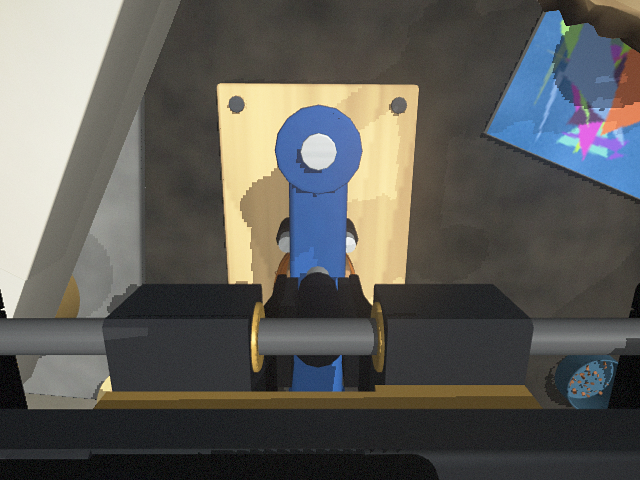

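The arm now lies along the bed's axis. I'll push slightly more to confirm it is on the stop.

drive_tool(targets=[{"grip": 5, "x": -0.015, "y": 0.006, "z": 0, "rx": 0, "ry": 0, "rz": 0}, {"grip": 5, "x": -0.02, "y": 0.006, "z": 0, "rx": 0, "ry": 0, "rz": 0}, {"grip": 5, "x": -0.02, "y": 0.006, "z": 0, "rx": 0, "ry": 0, "rz": 0}])

```text
time_s: 26.2
tool_pos: [0.5516, -0.2045, 0.1728]
eef_rot: [0.003, 0.745, -0.667, 0.003]
ft_force: [-0.1, -20.7, -2.7]
grip_width: 0.198
```

```bash
python3 arc.py 2
```

```text
arm theta deg -0.8214814861876052 rad 0.06398815601519346 psi-rel 0.99117591067386
2.0 [-0.014 -0.014 -0.   ] rz 0.022
t 26.2 pos [ 0.5516 -0.2045  0.1728] psi -83.63 tz [-0.    -0.008 -1.   ] F [ -0.1 -20.7  -2.7] g 0.198 q [ 0.49  0.26 -0.25  1.69  0.08  1.19 -1.24]
d [0. 0. 0.] w [0. 0. 0.]
```

The arm is on its stop: 21 N of push with no movement. I'll unload, release, lift, and move back to view the knob.

drive_tool(targets=[{"grip": 5, "x": 0.03, "y": -0.008, "z": 0, "rx": 0, "ry": 0, "rz": 0}, {"grip": 60, "x": 0.03, "y": -0.008, "z": 0, "rx": 0, "ry": 0, "rz": 0}, {"grip": 60, "x": 0.03, "y": -0.008, "z": 0, "rx": 0, "ry": 0, "rz": 0}, {"grip": 60, "x": 0.025, "y": 0, "z": -0.1, "rx": 0, "ry": 0, "rz": 0}, {"grip": 60, "x": 0.02, "y": 0, "z": -0.3, "rx": 0, "ry": 0, "rz": 0}])

```text
time_s: 26.82
tool_pos: [0.5529, -0.1993, 0.218]
eef_rot: [0.0, 0.748, -0.664, -0.001]
ft_force: [0.9, 0.6, 0.1]
grip_width: 0.549
```

drive_tool(targets=[{"grip": 100, "x": 0, "y": 0, "z": -0.4, "rx": 0, "ry": 0, "rz": 0}, {"grip": 100, "x": 0, "y": 0.3, "z": -0.8, "rx": 0, "ry": 0, "rz": 0}, {"grip": 100, "x": 0, "y": 0.7, "z": -0.8, "rx": 0, "ry": 0, "rz": 0}, {"grip": 100, "x": 0, "y": 0.9, "z": -0.8, "rx": 0, "ry": 0, "rz": 0}, {"grip": 100, "x": 0, "y": 0.9, "z": -0.8, "rx": 0, "ry": 0, "rz": 0}])

```text
time_s: 27.45
tool_pos: [0.4176, -0.2164, 0.3398]
eef_rot: [-0.0, 0.747, -0.665, 0.002]
ft_force: [0.0, -0.2, 0.1]
grip_width: 0.985
```

```bash
python3 - <<'E'
from h import *
import pickle
go(pw(-.05,0,.25),Rt(-83.8))
cal=K('wrist'); p,d=save('wrist','w13.png'); np.save('pics/w13.npy',d); pickle.dump(cal,open('pics/w13.pkl','wb'))
for t in ['swing_handle','knob_grip','press_pad']:
    for x in r.tip_of('wrist',t)[:2]:
        print(t,x)
E
```

```text
t 27.45 pos [ 0.4176 -0.2164  0.3398] psi -83.39 tz [ 0.003 -0.002 -1.   ] F [ 0.  -0.2  0.1] g 0.985 q [ 0.6  -0.06 -0.2   1.7  -0.01  1.5  -1.06]
d [ 0.024 -0.219  0.599] w [-0.002 -0.001  0.005]
swing_handle {'location': [323.5, 38.5], 'conf': 0.69}
knob_grip {'location': [320.2, 189.1], 'conf': 0.96}
```

View pics/w13.png

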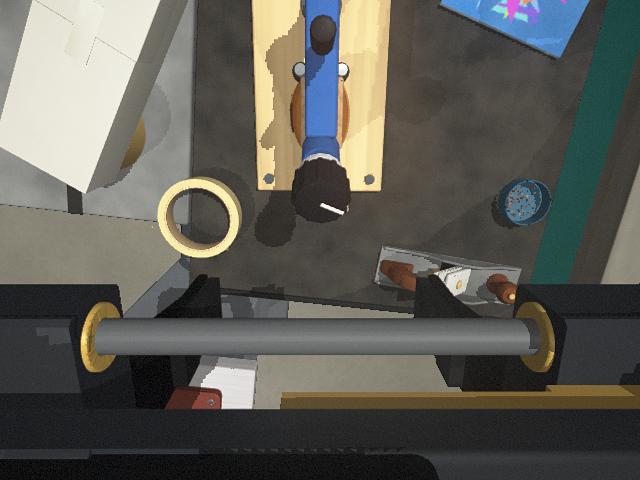

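The arm is shut over the cork. The knob shows at (322,190) with its white line from (321,205) to (342,213). I'll fit the knob axis from depth.

```bash
cat > knob.py <<'E'
from h import *
import pickle,sys
tag=sys.argv[1]
cal=pickle.load(open(f'pics/{tag}.pkl','rb')); d=np.load(f'pics/{tag}.npy'); p=cv2.imread(f'pics/{tag}.png')
vv,uu=np.mgrid[0:480,0:640]
P=unproj('w',uu.ravel()*1.,vv.ravel()*1.,d.ravel(),cal); W=np.array([wp(x) for x in P.T]).T.reshape(3,480,640)
a=np.array([-.5,0,.866]); e1=np.array([.866,0,.5]); e2=np.array([0,1.,0])
m=(W[2]>.145)&(W[2]<.23)&(W[0]<-.005)&(W[0]>-.11)&(abs(W[1])<.05)&(d>0); m[285:]=False
q=W[:,m].T; ax=q@a
h,b=np.histogram(ax,np.arange(.1,.26,.003)); print([(round(x,3),n) for x,n in zip(b,h) if n])
top=np.percentile(ax,97); 
k=b[np.argmax(h)]+.0015
f=q[abs(ax-k)<.004]; u=np.c_[f@e1,f@e2]; print('face axial',k,'n',len(f))
(c,rad)=cv2.minEnclosingCircle(u.astype(np.float32)); el=cv2.fitEllipse(cv2.convexHull(u.astype(np.float32)*1000)); print('circ',c,rad,el)
cc=np.array(el[0])/1000
ctr=a*k+e1*cc[0]+e2*cc[1]; print('face centre press',np.round(ctr,4),'knob centre',np.round(ctr-.016*a,4))
# axis intersect at z=.082
t=(ctr[2]-.082)/.866; print('axis at z .082', np.round(ctr-a*t,4))
# white line
f2=q[abs(ax-k)<.006]; 
g=p[m].min(1)[abs(ax-k)<.006]; wl=f2[g>140]; 
if len(wl)>3:
    wu=np.c_[wl@e1,wl@e2]; mc=wu.mean(0); print('white mean rel',mc-cc,'angle deg (from e1=toward pivot, ccw from top)',np.degrees(np.arctan2(*(mc-cc)[::-1])))
C=O+0; 
E
python3 knob.py w13
```

```text
[(np.float64(0.136), np.int64(12)), (np.float64(0.139), np.int64(64)), (np.float64(0.142), np.int64(151)), (np.float64(0.145), np.int64(1)), (np.float64(0.151), np.int64(29)), (np.float64(0.154), np.int64(93)), (np.float64(0.157), np.int64(56)), (np.float64(0.163), np.int64(42)), (np.float64(0.166), np.int64(119)), (np.float64(0.169), np.int64(125)), (np.float64(0.172), np.int64(131)), (np.float64(0.175), np.int64(124)), (np.float64(0.178), np.int64(128)), (np.float64(0.181), np.int64(139)), (np.float64(0.184), np.int64(140)), (np.float64(0.187), np.int64(150)), (np.float64(0.19), np.int64(343)), (np.float64(0.193), np.int64(1676)), (np.float64(0.196), np.int64(3))]
face axial 0.1945000000000001 n 1990
circ (0.03539963811635971, 0.00013784733891952783) 0.023635905236005783 ((35.61231994628906, 0.3537004292011261), (46.192970275878906, 46.41914367675781), 82.47140502929688)
face centre press [-0.0664  0.0004  0.1862] knob centre [-0.0584  0.0004  0.1724]
axis at z .082 [-0.0062  0.0004  0.082 ]
white mean rel [-0.00509438 -0.0089408 ] angle deg (from e1=toward pivot, ccw from top) -119.67408636637721
```

```bash
cat >> h.py <<'E'
def vecw(v):
    c,s=np.cos(np.radians(YAW)),np.sin(np.radians(YAW)); return np.array([c*v[0]-s*v[1],s*v[0]+c*v[1],v[2]])
A=np.array([-.5,0,.8660254]); E1=np.array([.8660254,0,.5]); E2=np.array([0,1.,0])
def Rk(phi):
    z=-A; x=np.cos(np.radians(phi))*E1+np.sin(np.radians(phi))*E2; y=np.cross(z,x)
    return np.c_[vecw(x),vecw(y),vecw(z)]
def kstat():
    p0,R0,s=cur()
    x=R0[:,0]; phi=np.degrees(np.arctan2(x@vecw(E2),x@vecw(E1)))
    c=wp(p0); t=np.array(s['ft_torque'])
    print('phi',round(phi,2),'axial',round(c@A,4),'e1',round(c@E1,4),'e2',round(c@E2,4),'tilt err deg',round(np.degrees(np.arccos(min(1,R0[:,2]@vecw(-A)))),2),'T axis',round(t@vecw(A),3),'F',np.round(s['ft_force'],1),'g',round(float(s['grip_width']),3),'q',np.round(s['q'],2),'t',round(s['time_s'],2))
E
python3 - <<'E'
from h import *
KC=np.array([-.0584,.0004,.1724])
go(pw(*(KC+.09*A)),Rk(-40)); kstat()
E
```

```text
t 27.65 pos [ 0.4202 -0.2152  0.3378] psi -83.18 tz [ 0.  0. -1.] F [-0.   0.  -0.5] g 0.998 q [ 0.6  -0.06 -0.21  1.7  -0.01  1.49 -1.06]
d [0.026 0.154 0.583] w [ 0.31   0.147 -0.536]
phi -89.47 axial 0.3327 e1 0.0994 e2 0.0045 tilt err deg 29.97 T axis -0.036 F [-0.   0.  -0.5] g 0.998 q [ 0.6  -0.06 -0.21  1.7  -0.01  1.49 -1.06] t 27.65
```

drive_tool(targets=[{"grip": 100, "x": 0, "y": 0.05, "z": 0, "rx": 0.05, "ry": 0.02, "rz": -0.09}, {"grip": 100, "x": 0, "y": 0.1, "z": 0, "rx": 0.1, "ry": 0.05, "rz": -0.18}, {"grip": 100, "x": 0.02, "y": 0.15, "z": 0, "rx": 0.16, "ry": 0.07, "rz": -0.27}, {"grip": 100, "x": 0.02, "y": 0.15, "z": 0.05, "rx": 0.21, "ry": 0.1, "rz": -0.36}, {"grip": 100, "x": 0.02, "y": 0.15, "z": 0.1, "rx": 0.31, "ry": 0.147, "rz": -0.536}])

```text
time_s: 28.28
tool_pos: [0.3981, -0.221, 0.3227]
eef_rot: [-0.088, 0.913, -0.338, 0.209]
ft_force: [-0.1, 0.0, -0.4]
grip_width: 0.999
```

```bash
python3 - <<'E'
from h import *
KC=np.array([-.0584,.0004,.1724])
kstat();go(pw(*(KC+.09*A)),Rk(40))
E
```

```text
phi -46.46 axial 0.3309 e1 0.0723 e2 0.0012 tilt err deg 4.14 T axis 0.037 F [-0.1  0.  -0.4] g 0.999 q [ 0.56 -0.37  0.05  2.05 -0.29  1.1  -0.02] t 28.27
t 28.27 pos [ 0.3981 -0.221   0.3227] psi -43.75 tz [ 0.441  0.02  -0.897] F [-0.1  0.  -0.4] g 0.999 q [ 0.56 -0.37  0.05  2.05 -0.29  1.1  -0.02]
d [-0.154  0.152  0.432] w [ 0.022  0.046 -0.96 ]
```

drive_tool(targets=[{"grip": 100, "x": 0, "y": 0.02, "z": 0.25, "rx": 0.01, "ry": 0.02, "rz": 0}, {"grip": 100, "x": 0, "y": 0.03, "z": 0.35, "rx": 0.02, "ry": 0.04, "rz": -0.1}, {"grip": 100, "x": -0.05, "y": 0.08, "z": 0.4, "rx": 0.02, "ry": 0.046, "rz": -0.21}, {"grip": 100, "x": -0.1, "y": 0.12, "z": 0.43, "rx": 0.02, "ry": 0.046, "rz": -0.32}, {"grip": 100, "x": -0.15, "y": 0.15, "z": 0.43, "rx": 0.02, "ry": 0.046, "rz": -0.43}])

```text
time_s: 28.9
tool_pos: [0.3975, -0.2215, 0.2499]
eef_rot: [-0.016, 0.965, -0.016, 0.262]
ft_force: [-0.9, -0.2, 0.2]
grip_width: 0.997
```

```bash
python3 - <<'E'
from h import *
KC=np.array([-.0584,.0004,.1724])
kstat();go(pw(*(KC+.06*A)),Rk(40))
E
```

```text
phi -7.57 axial 0.2682 e1 0.0353 e2 0.0007 tilt err deg 1.86 T axis -0.006 F [-0.9 -0.2  0.2] g 0.997 q [ 0.5  -0.37  0.13  2.23 -0.36  0.89  0.77] t 28.9
t 28.9 pos [ 0.3975 -0.2215  0.2499] psi -2.58 tz [ 0.506  0.023 -0.862] F [-0.9 -0.2  0.2] g 0.997 q [ 0.5  -0.37  0.13  2.23 -0.36  0.89  0.77]
d [ 0.    -0.004  0.198] w [ 0.021  0.002 -0.529]
```

drive_tool(targets=[{"grip": 100, "x": 0, "y": 0, "z": 0.1, "rx": 0.02, "ry": 0, "rz": -0.05}, {"grip": 100, "x": 0, "y": 0, "z": 0.2, "rx": 0.02, "ry": 0, "rz": -0.1}, {"grip": 100, "x": 0, "y": 0, "z": 0.25, "rx": 0.02, "ry": 0, "rz": -0.1}, {"grip": 100, "x": 0, "y": 0, "z": 0.25, "rx": 0.02, "ry": 0, "rz": -0.1}])

```text
time_s: 29.4
tool_pos: [0.4164, -0.221, 0.2178]
eef_rot: [-0.011, 0.963, 0.06, 0.262]
ft_force: [0.5, 0.8, 1.4]
grip_width: 1.002
```

```bash
python3 - <<'E'
from h import *
KC=np.array([-.0584,.0004,.1724])
kstat();go(pw(*(KC+.001*A)),Rk(2)); save('wrist','w14.png')
E
```

```text
phi 0.96 axial 0.231 e1 0.0355 e2 -0.0008 tilt err deg 0.47 T axis 0.017 F [0.5 0.8 1.4] g 1.002 q [ 0.44 -0.3   0.19  2.24 -0.4   0.83  0.97] t 29.4
t 29.4 pos [ 0.4164 -0.221   0.2178] psi 7.31 tz [ 0.504  0.053 -0.862] F [0.5 0.8 1.4] g 1.002 q [ 0.44 -0.3   0.19  2.24 -0.4   0.83  0.97]
d [-0.002 -0.009  0.343] w [ 0.001 -0.005 -0.012]
```

View pics/w14.png

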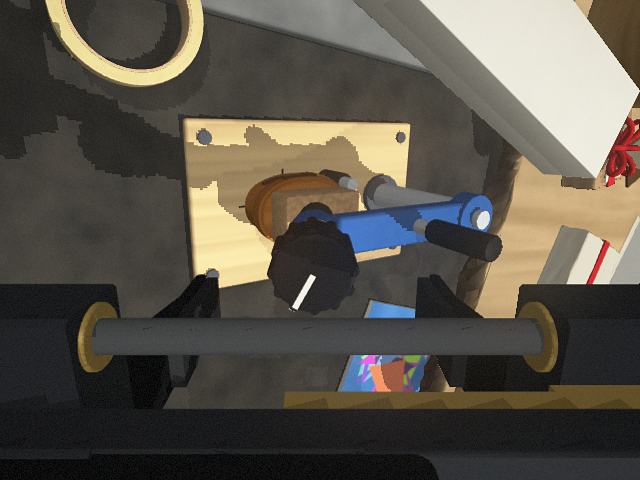

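The knob face is centred between the jaws, at about (313,275) with the white line from (313,277) to (293,309). I'll descend along its axis.

drive_tool(targets=[{"grip": 100, "x": 0, "y": -0.009, "z": 0.12, "rx": 0, "ry": -0.005, "rz": 0}, {"grip": 100, "x": 0, "y": -0.009, "z": 0.25, "rx": 0, "ry": -0.005, "rz": 0}, {"grip": 100, "x": 0, "y": -0.009, "z": 0.33, "rx": 0, "ry": -0.005, "rz": 0}, {"grip": 100, "x": 0, "y": -0.009, "z": 0.33, "rx": 0, "ry": -0.005, "rz": 0}])

```text
time_s: 29.95
tool_pos: [0.4408, -0.2173, 0.1753]
eef_rot: [-0.011, 0.964, 0.06, 0.259]
ft_force: [-0.1, -0.1, -0.3]
grip_width: 0.999
```

```bash
python3 - <<'E'
from h import *
KC=np.array([-.0584,.0004,.1724])
kstat();go(pw(*(KC+.001*A)),Rk(2)); print('target',KC@A,KC@E1,KC@E2)
E
```

```text
phi 0.99 axial 0.1818 e1 0.0357 e2 0.0002 tilt err deg 0.12 T axis 0.029 F [-0.1 -0.1 -0.3] g 0.999 q [ 0.4  -0.21  0.18  2.27 -0.45  0.71  1.  ] t 29.95
t 29.95 pos [ 0.4408 -0.2173  0.1753] psi 7.34 tz [ 0.498  0.052 -0.866] F [-0.1 -0.1 -0.3] g 0.999 q [ 0.4  -0.21  0.18  2.27 -0.45  0.71  1.  ]
d [-0.    -0.002  0.015] w [ 0.001 -0.    -0.011]
target 0.17850277896 0.03562411664 0.0004
```

Well centred. I'll close on the knob.

drive_tool(targets=[{"grip": 20, "x": 0, "y": 0, "z": 0.01, "rx": 0, "ry": 0, "rz": 0}, {"grip": 20, "x": 0, "y": 0, "z": 0.01, "rx": 0, "ry": 0, "rz": 0}, {"grip": 20, "x": 0, "y": 0, "z": 0.01, "rx": 0, "ry": 0, "rz": 0}, {"grip": 20, "x": 0, "y": 0, "z": 0.01, "rx": 0, "ry": 0, "rz": 0}, {"grip": 20, "x": 0, "y": 0, "z": 0.01, "rx": 0, "ry": 0, "rz": 0}])

```text
time_s: 30.58
tool_pos: [0.4413, -0.2175, 0.1742]
eef_rot: [-0.01, 0.964, 0.06, 0.259]
ft_force: [-14.1, -3.2, 1.9]
grip_width: 0.516
```

drive_tool(targets=[{"grip": 20, "x": 0, "y": 0, "z": 0, "rx": 0, "ry": 0, "rz": 0}, {"grip": 20, "x": 0, "y": 0, "z": 0, "rx": 0, "ry": 0, "rz": 0}])

```text
time_s: 30.82
tool_pos: [0.4402, -0.2177, 0.1735]
eef_rot: [-0.011, 0.964, 0.06, 0.258]
ft_force: [-11.3, -1.7, 3.6]
grip_width: 0.487
```

```bash
python3 - <<'E'
from h import *
kstat()
E
```

```text
phi 0.97 axial 0.1806 e1 0.0342 e2 -0.0002 tilt err deg 0.13 T axis 0.076 F [-11.3  -1.7   3.6] g 0.487 q [ 0.4  -0.21  0.19  2.27 -0.45  0.71  1.  ] t 30.82
```

drive_tool(targets=[{"grip": 20, "x": -0.01, "y": 0, "z": 0.002, "rx": 0, "ry": 0, "rz": 0.06}, {"grip": 20, "x": -0.01, "y": 0, "z": 0.004, "rx": 0, "ry": 0, "rz": 0.12}, {"grip": 20, "x": -0.01, "y": 0, "z": 0.006, "rx": 0, "ry": 0, "rz": 0.18}])

```text
time_s: 31.2
tool_pos: [0.4401, -0.2177, 0.1725]
eef_rot: [-0.047, 0.963, -0.078, 0.255]
ft_force: [-6.7, -0.8, 3.9]
grip_width: 0.488
```

```bash
python3 - <<'E'
from h import *
kstat(); print(r.read_state()['ft_torque']); save('wrist','w15.png')
E
```

```text
phi -15.38 axial 0.1798 e1 0.0336 e2 -0.0002 tilt err deg 0.14 T axis 0.138 F [-6.7 -0.8  3.9] g 0.488 q [ 0.44 -0.2   0.15  2.27 -0.47  0.71  0.73] t 31.2
[-0.1469485   1.416028    0.16367306]
```

View pics/w15.png

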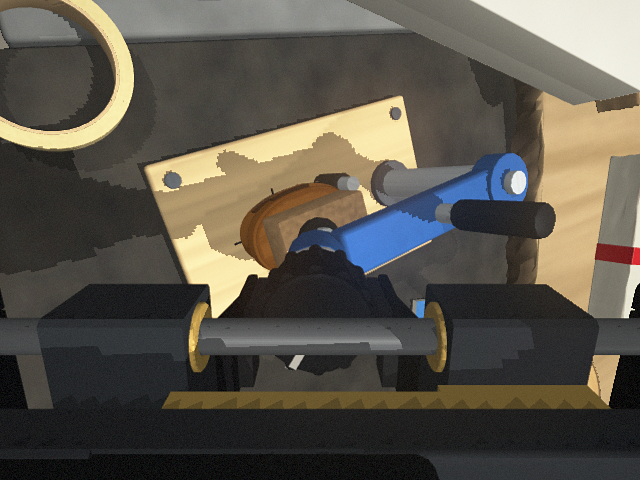

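The white line moved with the gripper, ending near (293,365). I'll keep turning.

drive_tool(targets=[{"grip": 20, "x": -0.003, "y": 0, "z": 0.003, "rx": 0, "ry": 0, "rz": 0.07}, {"grip": 20, "x": -0.003, "y": 0, "z": 0.005, "rx": 0, "ry": 0, "rz": 0.14}])

```text
time_s: 31.5
tool_pos: [0.4402, -0.2176, 0.1718]
eef_rot: [-0.075, 0.948, -0.183, 0.248]
ft_force: [-7.0, 0.7, 4.0]
grip_width: 0.485
```

```bash
python3 -c "
from h import *
kstat()"
```

```text
phi -28.0 axial 0.1791 e1 0.0334 e2 -0.0001 tilt err deg 0.15 T axis 0.11 F [-7.   0.7  4. ] g 0.485 q [ 0.47 -0.2   0.12  2.27 -0.48  0.71  0.52] t 31.5
```

drive_tool(targets=[{"grip": 20, "x": 0, "y": 0, "z": 0.003, "rx": 0, "ry": 0, "rz": 0.07}, {"grip": 20, "x": 0, "y": 0, "z": 0.005, "rx": 0, "ry": 0, "rz": 0.14}])

```text
time_s: 31.75
tool_pos: [0.4404, -0.2176, 0.1711]
eef_rot: [-0.102, 0.923, -0.286, 0.238]
ft_force: [-9.0, 0.9, 5.5]
grip_width: 0.487
```

```bash
python3 -c "
from h import *
kstat()"
```

```text
phi -40.61 axial 0.1784 e1 0.0332 e2 -0.0 tilt err deg 0.14 T axis 0.088 F [-9.   0.9  5.5] g 0.487 q [ 0.5  -0.19  0.09  2.27 -0.49  0.71  0.31] t 31.75
```

drive_tool(targets=[{"grip": 20, "x": 0, "y": 0, "z": 0.003, "rx": 0, "ry": 0, "rz": 0.07}, {"grip": 20, "x": 0, "y": 0, "z": 0.005, "rx": 0, "ry": 0, "rz": 0.14}])

```text
time_s: 32.0
tool_pos: [0.4407, -0.2174, 0.1705]
eef_rot: [-0.127, 0.886, -0.385, 0.225]
ft_force: [-12.7, 1.0, 11.1]
grip_width: 0.486
```

```bash
python3 -c "
from h import *
kstat()"
```

```text
phi -53.21 axial 0.1778 e1 0.0331 e2 0.0001 tilt err deg 0.12 T axis 0.133 F [-12.7   1.   11.1] g 0.486 q [ 0.53 -0.19  0.07  2.27 -0.5   0.71  0.1 ] t 32.0
```

drive_tool(targets=[{"grip": 20, "x": 0, "y": 0, "z": -0.004, "rx": 0, "ry": 0, "rz": 0.05}, {"grip": 20, "x": 0, "y": 0, "z": -0.004, "rx": 0, "ry": 0, "rz": 0.1}])

```text
time_s: 32.25
tool_pos: [0.4404, -0.2172, 0.1705]
eef_rot: [-0.145, 0.853, -0.453, 0.215]
ft_force: [-5.4, 1.0, 0.7]
grip_width: 0.489
```

```bash
python3 -c "
from h import *
kstat();save('wrist','w16.png'); p,d=save('scene','s3.png'); cv2.imwrite('pics/s3c.png',cv2.resize(p[170:290,280:420,::-1],None,fx=5,fy=5,interpolation=cv2.INTER_CUBIC))"
```

```text
phi -62.13 axial 0.1779 e1 0.033 e2 0.0003 tilt err deg 0.11 T axis 0.217 F [-5.4  1.   0.7] g 0.489 q [ 0.55 -0.19  0.05  2.27 -0.5   0.71 -0.05] t 32.25
```

View pics/w16.png

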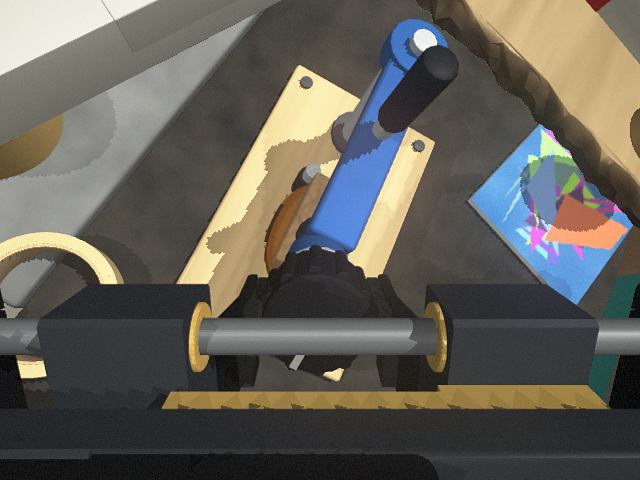

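View pics/s3c.png

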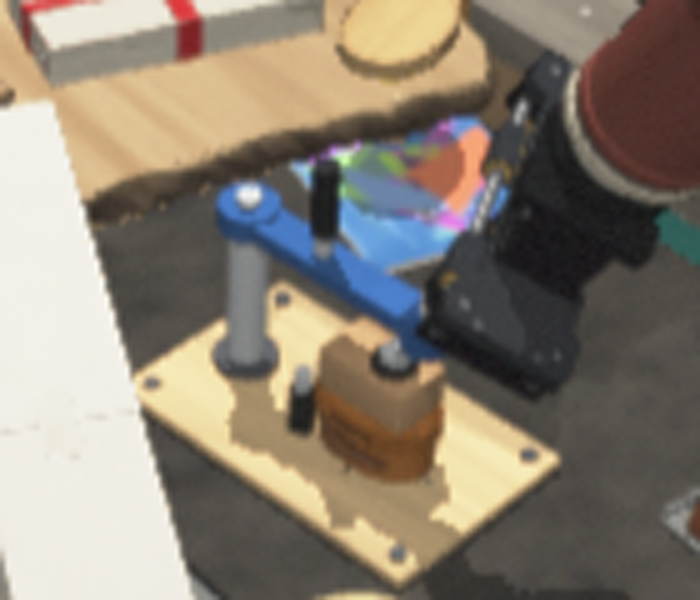

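The white line is still fixed relative to the fingers at (294,362), so there is no finger slip, and the pad is at the cork. The torque is rising. I'll continue in small steps.

drive_tool(targets=[{"grip": 20, "x": 0, "y": 0, "z": 0, "rx": 0, "ry": 0, "rz": 0.05}, {"grip": 20, "x": 0, "y": 0, "z": 0, "rx": 0, "ry": 0, "rz": 0.1}])

```text
time_s: 32.6
tool_pos: [0.4404, -0.2171, 0.1705]
eef_rot: [-0.161, 0.815, -0.518, 0.203]
ft_force: [-6.7, 1.2, 1.8]
grip_width: 0.486
```

```bash
python3 -c "
from h import *
kstat()"
```

```text
phi -71.09 axial 0.1778 e1 0.0329 e2 0.0004 tilt err deg 0.1 T axis 0.182 F [-6.7  1.2  1.8] g 0.486 q [ 0.57 -0.19  0.03  2.27 -0.51  0.72 -0.2 ] t 32.6
```

drive_tool(targets=[{"grip": 20, "x": 0, "y": 0, "z": 0, "rx": 0, "ry": 0, "rz": 0.05}, {"grip": 20, "x": 0, "y": 0, "z": 0, "rx": 0, "ry": 0, "rz": 0.1}])

```text
time_s: 32.85
tool_pos: [0.4404, -0.217, 0.1705]
eef_rot: [-0.176, 0.772, -0.581, 0.189]
ft_force: [-5.8, 1.5, 2.0]
grip_width: 0.482
```

```bash
python3 -c "
from h import *
kstat()"
```

```text
phi -80.09 axial 0.1779 e1 0.0329 e2 0.0005 tilt err deg 0.09 T axis 0.219 F [-5.8  1.5  2. ] g 0.482 q [ 0.59 -0.19  0.01  2.27 -0.51  0.72 -0.35] t 32.85
```

drive_tool(targets=[{"grip": 20, "x": 0, "y": 0, "z": 0, "rx": 0, "ry": 0, "rz": 0.05}, {"grip": 20, "x": 0, "y": 0, "z": 0, "rx": 0, "ry": 0, "rz": 0.1}])

```text
time_s: 33.1
tool_pos: [0.4403, -0.2169, 0.1705]
eef_rot: [-0.191, 0.724, -0.639, 0.175]
ft_force: [-7.4, 0.8, 2.0]
grip_width: 0.487
```

```bash
python3 -c "
from h import *
kstat()"
```

```text
phi -89.08 axial 0.1779 e1 0.0329 e2 0.0006 tilt err deg 0.08 T axis 0.228 F [-7.4  0.8  2. ] g 0.487 q [ 0.61 -0.18 -0.01  2.27 -0.52  0.72 -0.5 ] t 33.1
```

The torque has sat at about 0.22 N m since φ≈-60 while the knob no longer advances, so the limiter is slipping. From the stated start range, the slip so far is between 10° and 67°, most likely about 30°. Another 30° puts it between 40° and 97°, inside the 30–120° limit in every case.

drive_tool(targets=[{"grip": 20, "x": 0, "y": 0, "z": 0, "rx": 0, "ry": 0, "rz": 0.07}, {"grip": 20, "x": 0, "y": 0, "z": 0, "rx": 0, "ry": 0, "rz": 0.14}, {"grip": 20, "x": 0, "y": 0, "z": 0, "rx": 0, "ry": 0, "rz": 0.22}, {"grip": 20, "x": 0, "y": 0, "z": 0, "rx": 0, "ry": 0, "rz": 0.3}, {"grip": 20, "x": 0, "y": 0, "z": 0, "rx": 0, "ry": 0, "rz": 0.33}])

```text
time_s: 33.72
tool_pos: [0.4403, -0.2165, 0.1705]
eef_rot: [0.229, -0.536, 0.804, -0.12]
ft_force: [-7.8, 4.2, 2.9]
grip_width: 0.483
```

```bash
python3 -c "
from h import *
kstat();save('wrist','w17.png')"
```

```text
phi -118.78 axial 0.1778 e1 0.0329 e2 0.0011 tilt err deg 0.04 T axis 0.159 F [-7.8  4.2  2.9] g 0.483 q [ 0.68 -0.18 -0.06  2.26 -0.54  0.72 -1.01] t 33.73
```

View pics/w17.png

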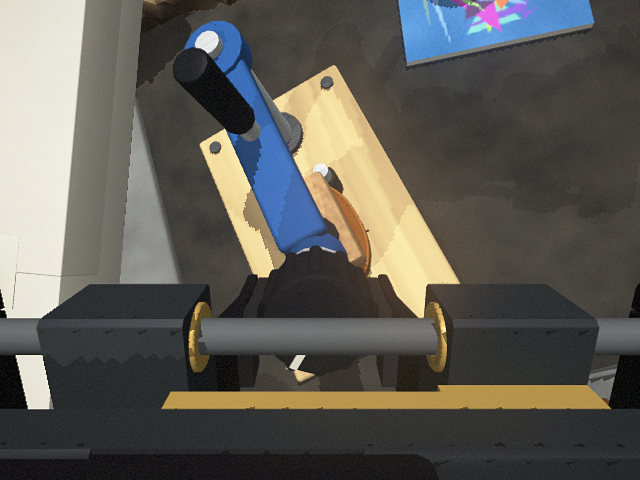

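The line is still fixed relative to the fingers at (295,362), so the knob has turned 120° in all. I'll release and back off along the axis.

drive_tool(targets=[{"grip": 100, "x": 0, "y": 0, "z": 0, "rx": 0, "ry": 0, "rz": 0}, {"grip": 100, "x": 0, "y": 0, "z": 0, "rx": 0, "ry": 0, "rz": 0}, {"grip": 100, "x": 0, "y": 0, "z": 0, "rx": 0, "ry": 0, "rz": 0}, {"grip": 100, "x": 0, "y": 0, "z": 0, "rx": 0, "ry": 0, "rz": 0}])

```text
time_s: 34.28
tool_pos: [0.4414, -0.2175, 0.1713]
eef_rot: [0.23, -0.536, 0.803, -0.121]
ft_force: [-0.3, 0.6, -0.6]
grip_width: 0.858
```

drive_tool(targets=[{"grip": 100, "x": 0, "y": 0, "z": -0.1, "rx": 0, "ry": 0, "rz": 0}, {"grip": 100, "x": 0, "y": 0, "z": -0.25, "rx": 0, "ry": 0, "rz": 0}, {"grip": 100, "x": 0, "y": 0, "z": -0.4, "rx": 0, "ry": 0, "rz": 0}, {"grip": 100, "x": 0, "y": 0, "z": -0.5, "rx": 0, "ry": 0, "rz": 0}])

```text
time_s: 34.78
tool_pos: [0.4034, -0.2218, 0.2379]
eef_rot: [0.23, -0.536, 0.803, -0.122]
ft_force: [0.4, 0.4, -0.8]
grip_width: 1.0
```

```bash
python3 -c "
from h import *
import pickle
kstat(); cal=K('wrist'); p,d=save('wrist','w18.png'); np.save('pics/w18.npy',d); pickle.dump(cal,open('pics/w18.pkl','wb'))
p,d=save('scene','s4.png'); cv2.imwrite('pics/s4c.png',cv2.resize(p[170:290,280:420,::-1],None,fx=5,fy=5,interpolation=cv2.INTER_CUBIC))"
```

```text
phi -118.68 axial 0.2549 e1 0.0344 e2 -0.0002 tilt err deg 0.29 T axis -0.041 F [ 0.4  0.4 -0.8] g 1.0 q [ 0.72 -0.31 -0.03  2.22 -0.48  0.91 -1.04] t 34.77
```

View pics/w18.png

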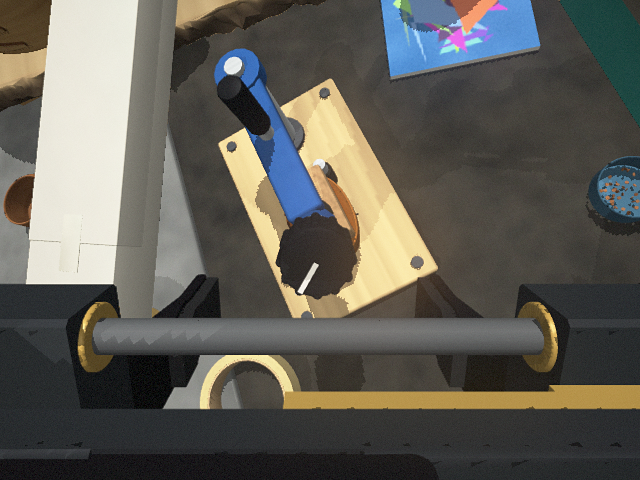

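View pics/s4c.png

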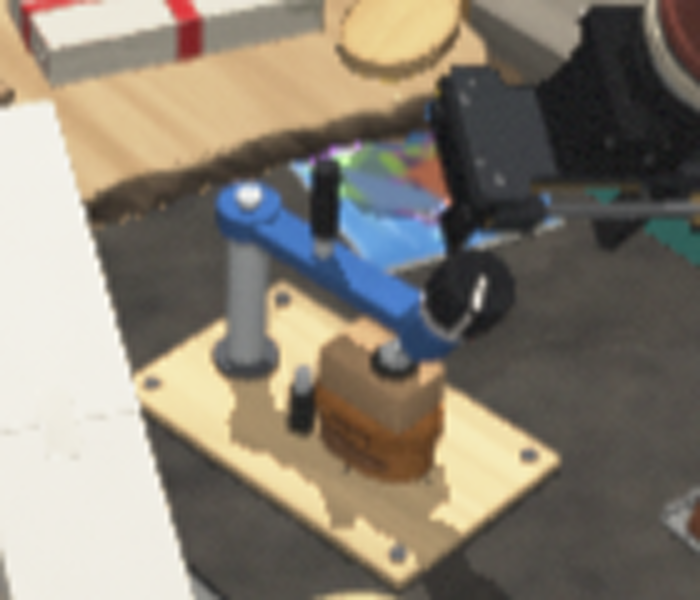

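```bash
for t in w13 w18; do python3 knob.py $t | tail -4; python3 - $t <<'E'
import sys; exec(open('knob.py').read().split("h,b=")[0])
f=q[(ax>.18)]; 
# robust plane of top face
for dr in range(3):
    pass
s=f@a; u=np.c_[f@e1,f@e2]-[.034,0]; s=s[np.hypot(*u.T)<.014]; print(sys.argv[1],'face axial median',np.median(s),len(s),s.std())
E
done
```

```text
circ (0.03539963811635971, 0.00013784733891952783) 0.023635905236005783 ((35.61231994628906, 0.3537004292011261), (46.192970275878906, 46.41914367675781), 82.47140502929688)
face centre press [-0.0664  0.0004  0.1862] knob centre [-0.0584  0.0004  0.1724]
axis at z .082 [-0.0062  0.0004  0.082 ]
white mean rel [-0.00509438 -0.0089408 ] angle deg (from e1=toward pivot, ccw from top) -119.67408636637721
w13 face axial median 0.19425649012521512 768 0.0005277946913626986
circ (0.03532853350043297, 0.00019742136646527797) 0.02333696000277996 ((35.95268630981445, 0.015101522207260132), (44.43537139892578, 46.37125778198242), 167.311279296875)
face centre press [-0.0646  0.      0.1838] knob centre [-0.0566  0.      0.17  ]
axis at z .082 [-0.0058  0.      0.082 ]
white mean rel [-0.00474428  0.00649796] angle deg (from e1=toward pivot, ccw from top) 126.13385876874905
w18 face axial median 0.19141921223735547 1786 0.000665026846696574
```

The knob face moved in 2.84 mm, which is 0.95 rad (54°) of screw turn. With 120° of knob turn, the slip is about 66° (2.2 clicks). I'll do a last check of the whole scene.

drive_tool(targets=[{"grip": 100, "x": 0, "y": 0, "z": -0.1, "rx": 0, "ry": 0, "rz": 0}, {"grip": 100, "x": -0.3, "y": 0.2, "z": -0.2, "rx": 0, "ry": 0, "rz": 0}, {"grip": 100, "x": -0.6, "y": 0.3, "z": -0.2, "rx": 0, "ry": 0, "rz": 0}, {"grip": 100, "x": -0.6, "y": 0.3, "z": -0.2, "rx": 0, "ry": 0, "rz": 0}])

```text
time_s: 35.38
tool_pos: [0.4046, -0.1342, 0.2155]
eef_rot: [0.213, -0.536, 0.812, -0.087]
ft_force: [1.8, 2.6, 1.8]
grip_width: 1.003
```

```bash
python3 -c "
from h import *
kstat(); p,d=save('wrist','w19.png')
p,d=save('top','t5.png'); cv2.imwrite('pics/t5c.png',cv2.resize(p[140:340,150:500,::-1],None,fx=2.2,fy=2.2,interpolation=cv2.INTER_CUBIC))"
```

```text
phi -119.92 axial 0.2302 e1 0.0324 e2 0.0867 tilt err deg 4.17 T axis -0.064 F [1.8 2.6 1.8] g 1.003 q [ 0.86 -0.38 -0.32  2.27 -0.53  0.94 -1.18] t 35.38
```

View pics/w19.png

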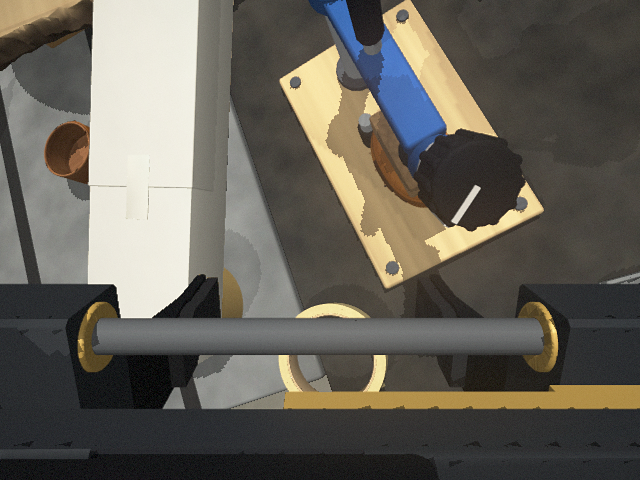

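View pics/t5c.png

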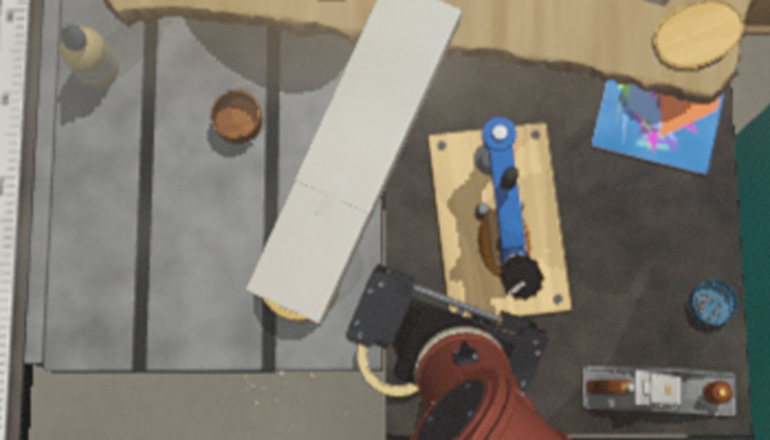

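drive_tool(targets=[{"grip": 100, "x": 0.15, "y": -0.15, "z": -0.05, "rx": -0.05, "ry": 0, "rz": 0}, {"grip": 100, "x": 0.15, "y": -0.25, "z": -0.1, "rx": -0.15, "ry": 0, "rz": 0}, {"grip": 100, "x": 0.15, "y": -0.25, "z": -0.1, "rx": -0.15, "ry": 0, "rz": 0}, {"grip": 100, "x": 0.15, "y": -0.25, "z": -0.1, "rx": -0.15, "ry": 0, "rz": 0}])

```text
time_s: 35.98
tool_pos: [0.4213, -0.1681, 0.2335]
eef_rot: [0.145, -0.561, 0.815, 0.011]
ft_force: [-0.3, -0.1, -0.2]
grip_width: 0.997
```

```bash
python3 -c "
from h import *
kstat(); print(r.read_state()['q'],r.read_state()['qd'])
p,d=save('wrist','w20.png'); p,d=save('scene','s5.png'); cv2.imwrite('pics/s5c.png',cv2.resize(p[170:290,280:420,::-1],None,fx=5,fy=5,interpolation=cv2.INTER_CUBIC))"
```

```text
phi -119.48 axial 0.2393 e1 0.0526 e2 0.0512 tilt err deg 18.1 T axis 0.121 F [-0.3 -0.1 -0.2] g 0.997 q [ 0.91 -0.13 -0.38  2.01 -0.35  1.17 -1.28] t 35.98
[ 0.90951203 -0.13066964 -0.38064477  2.00510623 -0.34801271  1.17303336
 -1.28437489] [-0.0028823  -0.03624813  0.00593089  0.0279754  -0.00178842 -0.00418648
 -0.00306261]
```

View pics/s5c.png

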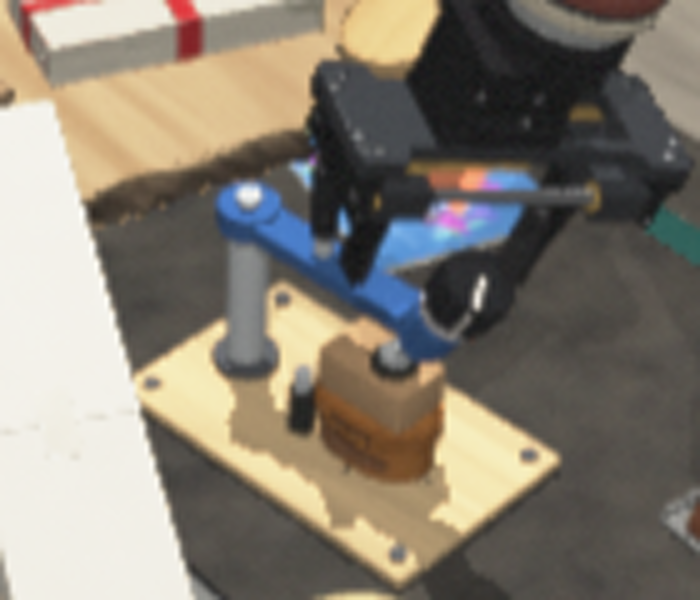

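View pics/w20.png

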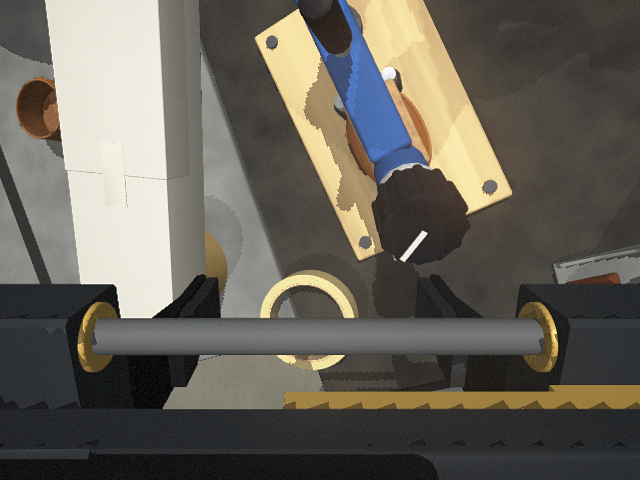

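Nothing is touching. I'll back away a little more for clearance and hand in.

drive_tool(targets=[{"grip": 100, "x": 0, "y": 0, "z": -0.2, "rx": 0, "ry": 0, "rz": 0}, {"grip": 100, "x": 0, "y": 0, "z": -0.4, "rx": 0, "ry": 0, "rz": 0}, {"grip": 100, "x": 0, "y": 0, "z": -0.4, "rx": 0, "ry": 0, "rz": 0}, {"grip": 100, "x": 0, "y": 0, "z": -0.4, "rx": 0, "ry": 0, "rz": 0}])

```text
time_s: 36.58
tool_pos: [0.4077, -0.1786, 0.2913]
eef_rot: [0.144, -0.561, 0.815, 0.01]
ft_force: [0.4, -0.3, 0.0]
grip_width: 1.002
```

```bash
python3 -c "
from h import *
kstat(); print(r.hand_in())"
```

```text
phi -119.45 axial 0.2966 e1 0.0688 e2 0.0422 tilt err deg 18.04 T axis 0.041 F [ 0.4 -0.3  0. ] g 1.002 q [ 0.93 -0.18 -0.35  1.92 -0.35  1.31 -1.27] t 36.58
the job is handed in; nothing more can be done
None
```

The box is clamped in the press as asked, and I handed the job in at about 36.6 s with the gripper clear of everything.

- **Box:** It was pushed against both pegs until they pushed back with 11 N, then let go. It measured at press (2.4, 0.8) mm, turned about 1.6°. The 2.4 mm is slightly over the stated 0–2 mm but within the calibration error of about 2 mm.
- **Cork:** It lies flat and lengthwise on the lid, measured at press (3.3, -0.7) mm, so about 2 mm from the box's middle.
- **Blue arm:** It was swung onto its stop, where 21 N of push at the handle moved it no further.
- **Knob:** I turned it 120° clockwise. The white line stayed put relative to the fingers, so the grip did not slip. The knob moved in 2.8 mm, which is about 54° of screw turn, so the slip is about 66° (2.2 clicks). That figure is good to about 20°. The torque levelled off near 0.22 N m over the last 60°, which fits.

**Checks that failed or disagreed:**
- I never saw the red mark on the collar, so the slip is worked out, not read directly.
- The white line read by camera after release gave about 114° of turn, against 120° from the gripper.
- One joint came to about its -0.38 rad limit during the retreat. I moved it away, but did not check whether it passed the limit.

In the last pictures the box, cork, shut arm and pad were in place. The glue bottle, round box, plane, tin and tape roll looked unmoved, though I did not measure them.

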